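# Block the beam, draw the steering mirror and hold it up for inspection

### The arm

A 6-joint arm with a two-finger parallel gripper is mounted at the origin on a cart in front of the work surface, level with it; the furniture and walls round the work are solid. World frame = base frame: x ahead of the robot, y to its left, z up, the work surface at z = 0. Lengths are in mm, angles in rad, forces in N, time in s.
With the tool pointing down it reaches from about 200 to 875 mm from the base axis. Payload 3.4 kg.
Tool frame: the origin (TCP) lies midway between the tips of the shut fingers; the grasp point (between the pads) lies 19 mm behind it; x points along the fingers, y is the direction in which the jaws open and shut, and the axes are right-handed (so a half turn about x gives the same grasp; the last joint's range is limited). The gripper opens to 94 mm and grips with 3 to 60 N. Pads are 16 mm wide; open, the fingers measure 119 mm over their backs; the gripper's body (75 mm by 177 mm) begins 78 mm behind the grasp point.
Start: joints at [-1.292, 0.276, 1.505, -0, 1.361, -0.121], TCP at [223.812, -529.692, 205.493] pointing down, gripper open.
Joint ranges: [-2.89, 2.89], [-0.75, 2.08], [0.22, 2.7], [-1.18, 4.32], [0.11, 2.71], [-2.7, 2.7]. Speed limits (rad/s): [2.57, 2.57, 3.14, 3.14, 3.14, 3.14].

### API

Orientations are given as [roll, pitch, yaw] about the fixed x, y, z axes, in that order (R = Rz(yaw) Ry(pitch) Rx(roll)).
In Python, from bench import * gives the robot as it stands.
- The arm moves only by the shell command python3 -m handwheel 'ROWS' [FORCE]. ROWS is text: rows parted by semicolons, each of 5 numbers parted by spaces: the opening, from 0 (shut) to 1 (fully open), then the shift along the tool's x, y, z in mm, then the turn about the tool's x in degrees. In form: grip x y z roll; .... A call has 1 to 20 rows; each row is the pose to reach, as a shift and turn from the pose measured when the call began, along the tool's axes at that moment; what a row does not reach only later rows make up. A row lasts 1/10 s, in which the tool goes at most 50 mm and 8.59 degrees, less where a joint would pass 70% of its speed; a pose out of reach is approached as far as the arm can. A call with a gripper value outside its range is refused whole. The fingers move at their own pace and stop on an object; FORCE is the grip in N (left out, the last holds). Time passes only in rows, so rows that repeat a pose let the fingers close. It gives the time, the measured TCP pose, the force and the opening at its end, in the units of the state.
- sense(): the state, without advancing time (a new reading comes with each control period).
- read_camera(name): name is "scene" or "top"; returns the picture (420x560x3 uint8, red, green, blue); there is no depth.
- get_calibration(name): a dict with "mtx" (3x3 intrinsics, pixels), "k1" (the pictures are not rectified: a ray, as slopes to the right and down, at radius r is drawn at 1 + k1 r^2 times it, then the intrinsics apply), "eye" and "attitude" of the camera in the world. Camera axes: x right, y up, looking along -z (the intrinsics and any distortion apply to the point x, -y, -z); pixel columns grow to the right and rows downward; lengths in mm; the calibration is good to about 2 mm. A picture is of the moment at which its call begins. get_calibration takes no time and is no camera call.
- finish_job(): hands the job in, once; it reports no verdict.
The state is a dict: "clock": time; "joint_positions": joint angles; "dq": joint speeds; "joint_torque": joint torques, N m; "tool_pos": TCP position; "orientation": TCP orientation; "contact_force": force on the tool from outside, world axes, zero at the start; "moment": the same for the moment, N m; "width": opening from 0.0 (shut) to 1.0 (fully open).
Only numpy, scipy, OpenCV 4.12 (cv2) and the standard library are available. Lean on these libraries where they do the work, as an engineer would, in place of code of your own. Each camera call takes 0.05 s, during which the arm holds its last target.

### The job

The steering mirror needs a look for dust. First hang the folded black beam block over the cross rod in front of the laser, in the middle of the rod so that it covers the beam, and let it go; then take the mirror by its mount, never touching the glass with the fingers, draw it with its post up out of the post holder and tip it back until the glass looks about 45 degrees up towards the ceiling, not rolled sideways. Finish while still holding it like that, motionless and with the mirror at least 20 cm above the table, touching nothing else, and the beam block still hanging on the rod; do not push the spirit level, the lens tissue booklet or the hex key block about.

Things in the scene. Friction and masses are not known exactly. Their poses are not given: they have to be found in the camera images.
- block_grip (a point): Beam block: black folded-sheet saddle, an upside-down U standing on its legs; 50 mm long (x, along the slot), 24 mm thick (y), 62 mm tall, 80 g. Slot between the legs 18 mm wide, 59 mm deep, open below. Legs' lowest 10 mm splayed to 32 mm overall. Point on its centreline, 45 mm above the legs' feet, 17 mm below its top; z up. Grip across y on the outer leg faces; either way round hangs alike.
- bar_mid (a point): Middle of the fixed steel cross rod, on its axis, 125 mm above the table, right above the beam (100 mm high). Rod 12.7 mm thick, along x; clear 50 mm to either side, then 24 mm clamp blocks and posts (at 62 mm, tops 145 mm above the table). y runs along the beam from laser to mirror. Block hung right: its top 9 mm above the rod's axis, block_grip 8 mm below it and within 18 mm of the middle in x.
- mirror_grip (a point): Centre of the black square mirror mount: 46 mm wide (y) between flat side edges, plates 23 mm thick (x -11 to +12), 46 mm tall, on a 12.7 mm post that reaches from 23 to 90 mm below. 0.2 kg. x: where the glass faces, level at start; z up along the post. Glass, 25 mm round, stands 4 mm out of the +x face; brass adjusters 22 mm out at -x. Starts 100 mm above the table. Grip across y.
- post_foot (a point): Centre of the lower end of the mirror's post, 90 mm below mirror_grip along its z.
- holder_mouth (a point): Centre of the mouth of the fixed post holder in which the post stands, 55 mm above the table; black tube 25 mm outside, smooth bore 14.7 mm, 45 mm deep; its thumbscrew is already slack, so that the post slides freely upward.
- mirror: The loose mirror: post, mount and glass together; origin at the post's lower end, axes as mirror_grip.
- glass: The mirror's glass, fixed to the mount: origin at the centre of its back, on the mount's front plate, same axes. Fingers must not touch it.
- beam_block: The beam block; origin on the ground between its legs, 45 mm below block_grip, same axes.
- gate: The fixed stand with the cross rod: two posts; origin on the table below bar_mid, same axes.
- holder: The fixed post holder; origin on the table below holder_mouth, z up.
- laser: Fixed black laser head on its riser, 132 mm tall; origin on the table below the beam outlet, beam along +y to the rod (about 75 mm on) and the mirror (about 175 mm on); the head reaches 130 mm to -y. A fixed beam trap, 126 mm tall, stands at x +230, y +175 mm.
- level: Bystander: round spirit level, green and silver, 32 mm across, 12 mm tall; origin under its centre.
- tissue: Bystander: blue lens tissue booklet, 65 x 101 x 6 mm; origin under its centre.
- hexes: Bystander: blue block with hex bits standing in it, 30 x 70 x 46 mm; origin under its centre.
Not all that is in view belongs to the job. What is shaped like the beam_block but pink is not meant.

How it is judged:
By the outcome, as a careful person would: the job done as asked, in the order asked, and still so for the second after the job is handed in, while the arm keeps its last pose, push and grip.
It also fails if it takes over 45 s, if anything falls off the work surface, if the arm or the gripper's body presses on something with over 40 N, if the wrist force passes 120 N, or if a joint passes its speed limit or range.

## Working session

There is one attempt and no reset: what is moved stays moved. The work goes in short steps, Python scripts to look and compute and a shell command to move; the robot and the scene stay as the last step left them, time stands still between calls to the robot, and variables do not carry over. Pictures are saved under pics/ and viewed, and the job is handed in when it is done.

```bash
ls; mkdir -p pics
python3 - <<'E'
from bench import *
import cv2
for n in("scene","top"):
    im=read_camera(n); cv2.imwrite(f"pics/{n}0.png",im[:,:,::-1]); c=get_calibration(n); print(n,c)
print(sense())
E
```

```text
pics
scene {'mtx': array([[407.10754887,   0.        , 278.86790285],
       [  0.        , 407.10754887, 210.6906534 ],
       [  0.        ,   0.        ,   1.        ]]), 'k1': -0.08509106336974608, 'eye': array([998.04852813, 214.67595617, 678.59506148]), 'attitude': array([ 0.81166526, -0.01374118,  2.28480953])}
top {'mtx': array([[379.62268097,   0.        , 282.43781032],
       [  0.        , 379.62268097, 203.91658684],
       [  0.        ,   0.        ,   1.        ]]), 'k1': -0.02629495408740368, 'eye': array([ 367.38155318, -221.15871777,  944.19292643]), 'attitude': array([ 0.20757979,  0.00371287, -1.5614525 ])}
{'clock': 0.1, 'joint_positions': array([-1.29198271e+00,  2.76534872e-01,  1.50595663e+00, -1.09548837e-05,
        1.36068562e+00, -1.20992295e-01]), 'dq': array([-0.0014226 ,  0.00011166, -0.00128055,  0.00035193,  0.00113187,
       -0.00144307]), 'joint_torque': array([ 2.36961314e-03, -4.05453587e+01, -2.37779599e+01,  7.02729402e-02,
        2.99138564e-02, -3.63839058e-05]), 'tool_pos': array([ 223.67476529, -529.19016578,  204.70933832]), 'orientation': array([-1.68502917,  1.56921182,  1.85637169]), 'contact_force': array([ 0.05125424, -0.4390036 , -0.1795521 ]), 'moment': array([ 0.00150123, -0.02453982,  0.01780528]), 'width': 1.0049591708949284}
```

View pics/scene0.png

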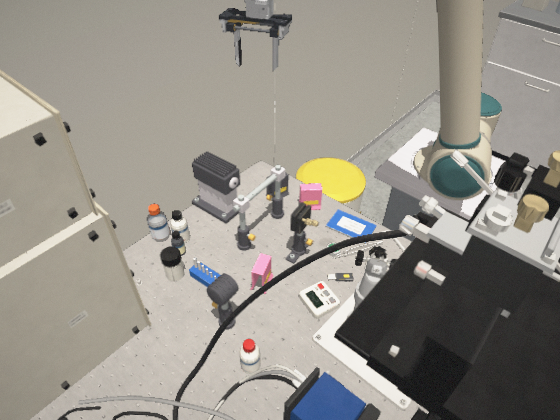

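View pics/top0.png

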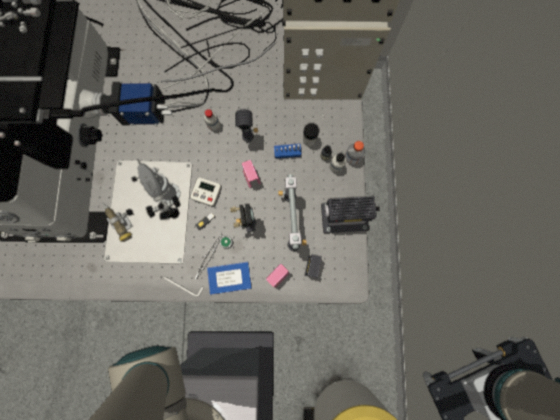

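The top view shows the laser at (348,214), the rod from (290,182) to (294,240), the mirror at (248,216), and the holder below it. Candidates for the block are a black saddle at top (314,266) and scene (280,187), and two pink ones at top (278,276) and (250,172). The black one is the one I want. I'll crop it to check.

```bash
cat > h.py <<'E'
import numpy as np, cv2
from scipy.spatial.transform import Rotation as Ro
from bench import *
def cal(n):
    c=get_calibration(n); return c['mtx'],c['k1'],np.array(c['eye']),Ro.from_euler('xyz',c['attitude']).as_matrix()
def ray(n,u,v):
    K,k,e,R=cal(n)
    s=cv2.undistortPoints(np.array([[[u,v]]],float),K,np.array([k,0,0,0.]))[0,0]
    d=R@np.array([s[0],-s[1],-1]); return e,d/np.linalg.norm(d)
def onz(n,u,v,z):
    e,d=ray(n,u,v); return e+d*(z-e[2])/d[2]
def tri(a,b):
    (e1,d1),(e2,d2)=ray('top',*a),ray('scene',*b)
    t=np.linalg.lstsq(np.c_[d1,-d2],e2-e1,rcond=None)[0]
    p,q=e1+d1*t[0],e2+d2*t[1]; return (p+q)/2,np.linalg.norm(p-q)
def proj(n,p):
    K,k,e,R=cal(n); c=R.T@(np.array(p,float)-e); s=np.array([c[0],-c[1]])/-c[2]; s=s*(1+k*(s@s)); return (K@[s[0],s[1],1])[:2]
def crop(src,n,u0,v0,u1,v1,f,name):
    im=src[v0:v1,u0:u1,::-1]; cv2.imwrite('pics/'+name,cv2.resize(im,None,fx=f,fy=f,interpolation=cv2.INTER_CUBIC))
E
python3 - <<'E'
import cv2,numpy as np
t=cv2.imread('pics/top0.png');s=cv2.imread('pics/scene0.png')
a=cv2.resize(t[165:300,220:390],None,fx=4.4,fy=4.4,interpolation=cv2.INTER_CUBIC)
b=cv2.resize(s[145:270,190:360],None,fx=4.4,fy=4.4,interpolation=cv2.INTER_CUBIC)
cv2.imwrite('pics/t1.png',np.clip(a*1.6,0,255));cv2.imwrite('pics/s1.png',np.clip(b*1.6,0,255))
E
```

```text
[ WARN:0@0.109] global loadsave.cpp:1063 imwrite_ Unsupported depth image for selected encoder is fallbacked to CV_8U.
```

View pics/t1.png

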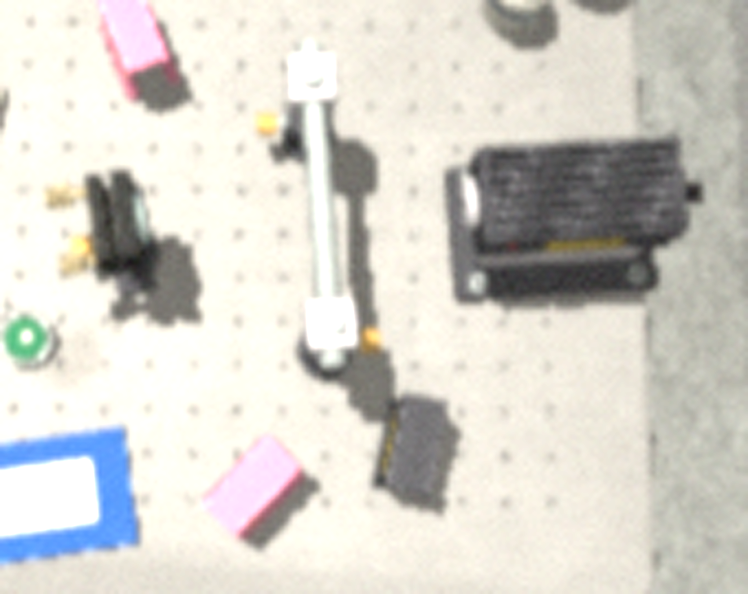

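View pics/s1.png

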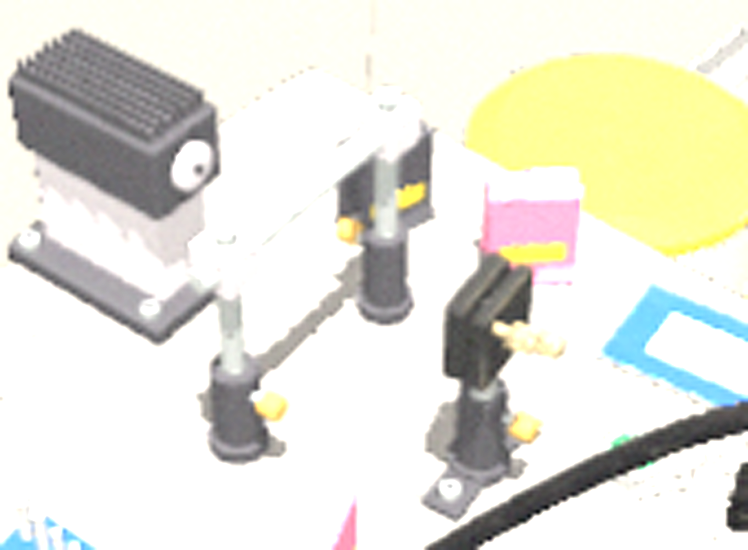

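Run:
```python
from h import *
t=cv2.imread('pics/top0.png');s=cv2.imread('pics/scene0.png')
K,k,e,R=cal('top'); print('nadir px',proj('top',[e[0],e[1],0]))
print('block',onz('top',314,266,62),'gate ends',onz('top',291,182,145),onz('top',294,240,145),'mirror',onz('top',248,216,123))
print('laser',onz('top',348,214,132))
def big(src,u0,v0,u1,v1,f,name,gain=2.2):
    b=cv2.resize(src[v0:v1,u0:u1],None,fx=f,fy=f,interpolation=cv2.INTER_CUBIC)
    b=np.clip(b.astype(float)*gain,0,255).astype(np.uint8)
    for u in range(u0,u1,5):
        x=int((u-u0+.5)*f); cv2.line(b,(x,0),(x,6 if u%10 else 14),(0,0,255),1)
        if u%10==0: cv2.putText(b,str(u),(x,26),0,.4,(0,0,255),1)
    for v in range(v0,v1,5):
        y=int((v-v0+.5)*f); cv2.line(b,(0,y),(6 if v%10 else 14,y),(0,0,255),1)
        if v%10==0: cv2.putText(b,str(v),(16,y+4),0,.4,(0,0,255),1)
    cv2.imwrite('pics/'+name,b)
big(t,295,245,335,290,13,'tb.png'); big(t,225,190,275,240,11,'tm.png')
```

```text
nadir px [283.87654656 283.77699386]
block [ 408.03515975 -290.00709478   62.        ] gate ends [ 584.60638542 -234.81043425  145.        ] [ 458.09256359 -241.7354383   145.        ] mirror [ 512.52211665 -141.08229564  123.        ]
laser [ 517.21931285 -359.3206292   132.        ]
```

View pics/tb.png

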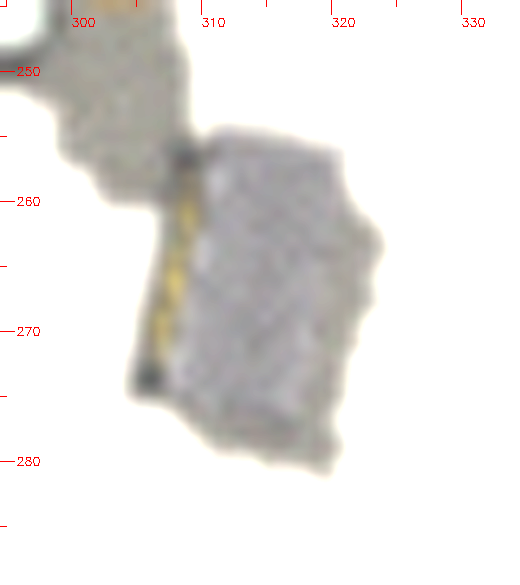

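View pics/tm.png

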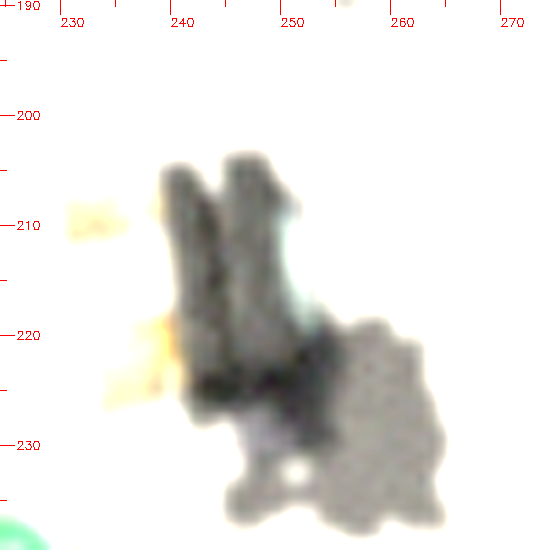

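Run:
```python
from h import *
c=[(309.8,255),(320.2,256.2),(317.6,277),(307.6,275.2)]
P=[onz('top',*q,62) for q in c]
for i in range(4):
    d=P[(i+1)%4]-P[i]; print(P[i].round(1),np.linalg.norm(d).round(1),np.degrees(np.arctan2(d[1],d[0])).round(1))
print(np.mean(P,0))
t=cv2.imread('pics/top0.png')
for v in range(252,282,2): print(v,[tuple(map(int,t[v,u]))  for u in range(304,326,2)])
```

```text
[ 433.1 -280.5   62. ] 24.1 -96.1
[ 430.5 -304.5   62. ] 47.7 172.3
[ 383.2 -298.1   62. ] 23.2 80.4
[ 387.1 -275.2   62. ] 46.3 -6.5
[ 408.49249179 -289.5627978    62.        ]
252 [(76, 80, 81), (72, 75, 77), (75, 79, 80), (131, 138, 141), (139, 148, 152), (142, 151, 155), (141, 151, 155), (146, 152, 156), (143, 153, 155), (145, 152, 156), (146, 156, 159)]
254 [(73, 77, 80), (71, 76, 76), (72, 75, 78), (121, 128, 130), (109, 112, 114), (115, 120, 122), (124, 130, 133), (136, 143, 148), (145, 151, 155), (145, 152, 156), (146, 154, 157)]
256 [(73, 77, 78), (74, 77, 79), (58, 60, 58), (65, 67, 69), (75, 74, 75), (73, 73, 76), (79, 79, 80), (88, 88, 90), (102, 103, 105), (138, 146, 149), (143, 151, 155)]
258 [(69, 73, 75), (67, 73, 75), (54, 57, 58), (64, 67, 68), (83, 82, 82), (77, 77, 78), (72, 73, 74), (75, 73, 75), (81, 80, 83), (137, 146, 149), (127, 134, 138)]
260 [(88, 92, 94), (82, 85, 87), (56, 63, 66), (61, 65, 69), (75, 74, 76), (74, 73, 74), (74, 73, 74), (73, 73, 74), (81, 80, 83), (112, 119, 122), (137, 145, 149)]
262 [(143, 150, 154), (124, 131, 133), (61, 69, 71), (65, 
[... 943 characters left out ...]
]
274 [(108, 115, 116), (49, 50, 49), (83, 82, 85), (75, 75, 75), (77, 75, 76), (76, 74, 75), (79, 78, 79), (77, 78, 80), (77, 80, 83), (134, 141, 145), (143, 152, 155)]
276 [(131, 138, 142), (117, 122, 124), (88, 93, 96), (73, 74, 78), (66, 68, 68), (70, 68, 70), (76, 74, 77), (74, 79, 79), (90, 94, 96), (140, 147, 152), (144, 152, 155)]
278 [(139, 147, 152), (145, 153, 157), (133, 142, 146), (92, 99, 102), (72, 77, 77), (67, 69, 73), (65, 68, 69), (74, 77, 77), (87, 92, 92), (141, 149, 152), (127, 135, 139)]
280 [(140, 148, 151), (144, 152, 155), (144, 151, 156), (137, 145, 148), (120, 126, 129), (112, 120, 122), (92, 96, 100), (82, 87, 90), (93, 99, 100), (141, 150, 153), (141, 149, 154)]
```

```bash
cat >> h.py <<'E'
def big(src,u0,v0,u1,v1,f,name,gain=2.2):
    b=cv2.resize(src[v0:v1,u0:u1],None,fx=f,fy=f,interpolation=cv2.INTER_CUBIC)
    b=np.clip(b.astype(float)*gain,0,255).astype(np.uint8)
    for u in range(u0,u1,5):
        x=int((u-u0+.5)*f); cv2.line(b,(x,0),(x,6 if u%10 else 14),(0,0,255),1)
        if u%10==0: cv2.putText(b,str(u),(x,26),0,.4,(0,0,255),1)
    for v in range(v0,v1,5):
        y=int((v-v0+.5)*f); cv2.line(b,(0,y),(6 if v%10 else 14,y),(0,0,255),1)
        if v%10==0: cv2.putText(b,str(v),(16,y+4),0,.4,(0,0,255),1)
    cv2.imwrite('pics/'+name,b)
E
python3 - <<'E'
from h import *
t=cv2.imread('pics/top0.png');s=cv2.imread('pics/scene0.png')
big(t,265,170,325,255,7,'tg.png',1.0)
big(s,225,155,300,255,6,'sg.png',1.0)
big(s,280,190,330,270,7.5,'sm.png',1.6)
E
```

```text
(no output)
```

View pics/tg.png

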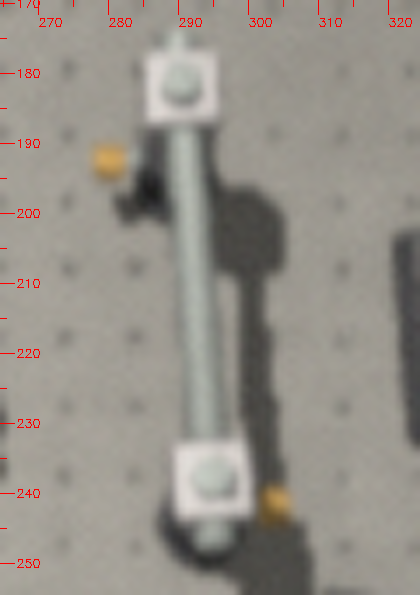

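View pics/sg.png

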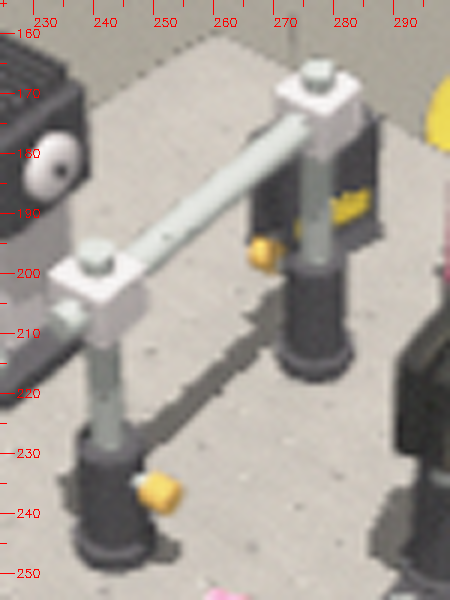

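View pics/sm.png

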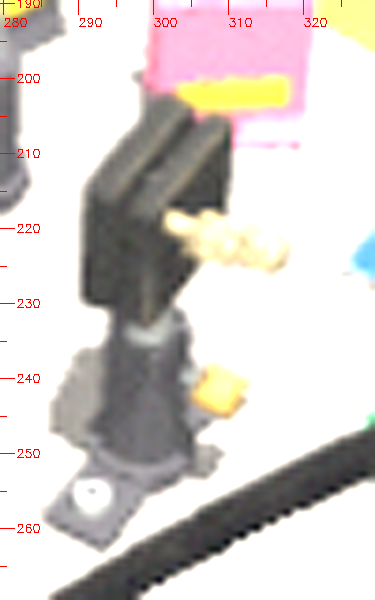

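Run:
```python
from h import *
def ang(d): return np.degrees(np.arctan2(d[1],d[0])).round(1)
for z,a,b in((145,(290,181),(293,237.8)),(137,(290,182),(293.2,237.9))):
    A,B=onz('top',*a,z),onz('top',*b,z); print(z,A.round(1),B.round(1),np.linalg.norm(A-B).round(1),ang(A-B),((A+B)/2).round(1))
print('tri',tri((290,181),(276,167)),tri((293,237.8),(238.5,196)))
# rod: centre line
for a in((290.3,190),(292.9,230)): print('rod',onz('top',*a,131))
# mirror top edges z=123
for n,q in(('back far',(239.3,205.5)),('back near',(242,226.5)),('front far',(248.5,204)),('front near',(253,224))): print(n,onz('top',*q,123).round(1))
a,b=onz('top',240.7,205,123),onz('top',243,226,123);print('back dir',ang(a-b),np.linalg.norm(a-b))
# scene: mount top corners
for q in((301,203),(307.5,206),(292.5,215.5),(299,218.5)): print('sc',onz('scene',*q,123).round(1))
# holder via scene, top
print('holder base scene',onz('scene',297.5,251,2))
# screw
print('laser corners',onz('top',325,234,0))
```

```text
145 [ 586.8 -232.6  145. ] [ 462.7 -239.6  145. ] 124.3 3.2 [ 524.8 -236.1  145. ]
137 [ 586.8 -232.7  137. ] [ 463.5 -240.2  137. ] 123.5 3.5 [ 525.1 -236.5  137. ]
tri (array([ 550.60524399, -208.30673799,  216.14478993]), np.float64(56.533948022788216)) (array([ 501.05222753, -271.76497626,   62.02572777]), np.float64(82.6027916141254))
rod [ 570.13829782 -233.59021407  131.        ]
rod [ 481.2901238  -239.65320957  131.        ]
back far [ 535.9 -121.2  123. ]
back near [ 489.1 -128.6  123. ]
front far [ 539.5 -141.4  123. ]
front near [ 494.9 -152.5  123. ]
back dir 7.9 47.273668331271
sc [ 503.5 -144.4  123. ]
sc [ 501.8 -129.1  123. ]
sc [ 543.  -134.2  123. ]
sc [ 541.1 -119.4  123. ]
holder base scene [ 522.75792123 -130.86591316    2.        ]
laser corners [ 490.25061353 -322.92491956    0.        ]
```

Run:
```python
from h import *
print('tri',tri((290,181),(238.5,196)),tri((293,237.8),(276,167)))
P=[onz('scene',*q,123) for q in((301,203),(307.5,206),(292.5,215.5),(299,218.5))]
print('scene centre of mount top',np.mean(P,0), np.linalg.norm(P[0]-P[2]),np.linalg.norm(P[0]-P[1]))
for a,b in((0,2),(1,3)): d=P[b]-P[a];print(np.degrees(np.arctan2(d[1],d[0])))
P=[onz('top',*q,123) for q in((239.3,205.5),(242,226.5),(248.5,204),(253,224))];print(np.mean(P,0))
print('tri mount corners',tri((239.3,205.5),(299,218.5)),tri((248.5,204),(292.5,215.5)))
print(proj('top',[520,-134,123]),proj('scene',[520,-134,123]))
```

```text
tri (array([ 588.19633645, -234.0495301 ,  144.51300987]), np.float64(3.683003650775371)) (array([ 464.84178226, -241.99459464,  142.11358495]), np.float64(5.806636165469588))
scene centre of mount top [ 522.33490987 -131.75576793  123.        ] 40.83851842148914 15.455831318719735
14.564948136457415
13.86340701980667
[ 514.83848536 -135.93626395  123.        ]
tri mount corners (array([ 537.19847333, -121.27337718,  118.8093284 ]), np.float64(1.4864772670952555)) (array([ 539.50143716, -139.30821566,  117.41290119]), np.float64(3.89984647672336))
[244.88088469 212.62608093] [299.91390767 209.52288295]
```

```bash
cat >> h.py <<'E'
def togo(grasp,yaw=None,off=19):
    """grasp point target (world), yaw (deg) of the jaw line -> rows units"""
    s=sense(); R=Ro.from_euler('xyz',s['orientation']).as_matrix(); p=np.array(s['tool_pos'])
    tcp=np.array(grasp,float)+R[:,0]*off
    sh=R.T@(tcp-p); y=np.degrees(np.arctan2(R[1,1],R[0,1])); 
    roll=None
    if yaw is not None:
        d=(yaw-y+90)%180-90; roll=d*np.sign(R[2,0])
    print('shift',sh.round(1),'roll',roll,'jaw yaw',y.round(2),'clock',s['clock'],'w',s['width'],'F',s['contact_force'].round(1))
    print('R',R.round(3).tolist(),'q6',s['joint_positions'][5])
E
python3 - <<'E'
from h import *
print('rod end',onz('top',293.3,248.5,129),onz('top',293.3,248.5,120))
yw=-7.5; c=np.array([408.3,-289.6,48]); u=np.array([np.cos(np.radians(yw)),np.sin(np.radians(yw)),0])
g=c-14*u; print(g)
togo([g[0],g[1],150],yw+90)
togo(g,yw+90)
E
```

```text
rod end [ 441.64346678 -240.70712279  129.        ] [ 442.46334291 -240.92294366  120.        ]
[ 394.41977194 -287.77263331   48.        ]
shift [  74.  -155.8 -251.2] roll 30.407330740034354 jaw yaw -67.09 clock 0.1 w 1.0049591708949284 F [ 0.1 -0.4 -0.2]
R [[-0.0, 0.389, -0.921], [0.002, -0.921, -0.389], [-1.0, -0.002, -0.0]] q6 -0.12099229456843194
shift [ 176.  -155.7 -251.2] roll 30.407330740034354 jaw yaw -67.09 clock 0.1 w 1.0049591708949284 F [ 0.1 -0.4 -0.2]
R [[-0.0, 0.389, -0.921], [0.002, -0.921, -0.389], [-1.0, -0.002, -0.0]] q6 -0.12099229456843194
```

```bash
python3 -m handwheel '0.6 10 -20 -32 4; 0.6 22 -46 -74 8; 0.6 34 -72 -116 14; 0.6 46 -98 -158 20; 0.6 58 -124 -200 26; 0.6 68 -144 -232 29; 0.6 74 -154 -246 30.4; 0.6 74 -156.8 -249.5 30.4; 0.6 74 -156.8 -249.5 30.4' 20
python3 - <<'E'
from h import *
togo([392.4,-287.5,54],82.5)
t=read_camera('top'); s=read_camera('scene')
big(t[:,:,::-1],260,200,370,320,5,'t2.png',1.2); big(s[:,:,::-1],220,100,330,230,4.5,'s2.png',1.2)
E
```

```text
clock: 1.0
tool_pos: [392.5, -287.3, 131.0]
orientation: [-0.844, 1.569, 2.168]
contact_force: [0.2, -0.6, 0.9]
width: 0.605
shift [96.   0.3 -0. ] roll 0.12025331673140727 jaw yaw -97.38 clock 1.0 w 0.6051107303390332 F [ 0.2 -0.6  0.9]
R [[-0.001, -0.128, -0.992], [0.001, -0.992, 0.128], [-1.0, -0.001, 0.001]] q6 0.9240807727650494
```

View pics/t2.png

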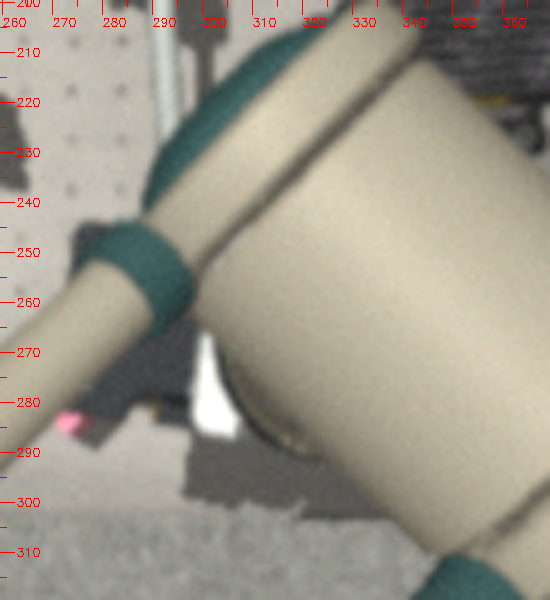

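View pics/s2.png

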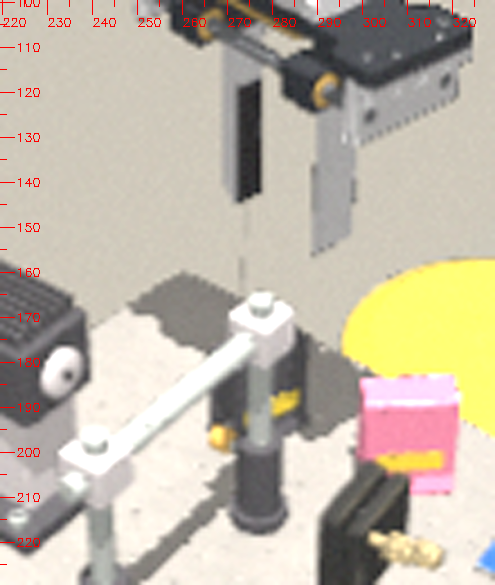

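```bash
python3 -m handwheel '0.6 15 0 0 0; 0.6 35 0 0 0; 0.6 55 0 0 0; 0.6 70 0 0 0; 0.6 78 0 0 0; 0.6 78 0 0 0'
python3 - <<'E'
from h import *
togo([392.4,-287.5,54],82.5)
s=read_camera('scene')
big(s[:,:,::-1],220,100,330,230,4.5,'s3.png',1.3)
E
```

```text
clock: 1.7
tool_pos: [391.4, -289.2, 52.7]
orientation: [-0.613, 1.569, 2.396]
contact_force: [-0.2, -0.0, -0.2]
width: 0.601
shift [17.7 -1.9 -0.7] roll -0.0891469333328132 jaw yaw -97.59 clock 1.7 w 0.6011548716002467 F [-0.2 -0.  -0.2]
R [[-0.001, -0.132, -0.991], [0.001, -0.991, 0.132], [-1.0, -0.001, 0.002]] q6 0.9238894717691564
```

View pics/s3.png

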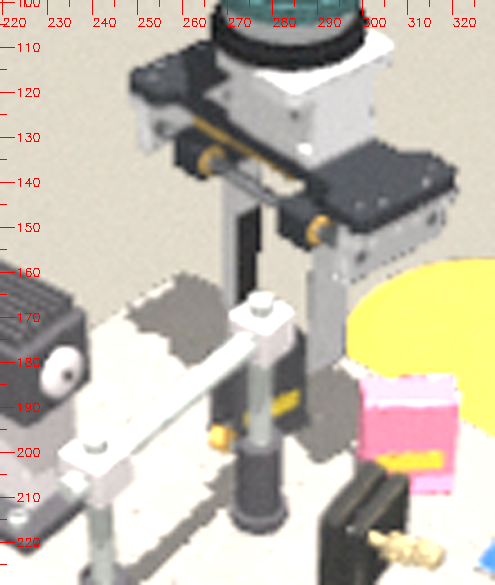

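```bash
python3 -m handwheel '0.6 6 -0.5 0 0; 0.6 12 -1 0 0; 0.6 16 -1 0 0; 0.6 17 -1 0 0; 0.6 17 -1 0 0' 20
python3 - <<'E'
from h import *
togo([392.4,-287.5,54],82.5)
E
python3 -m handwheel '0.35 0 0 0 0; 0.2 0 0 0 0; 0.15 0 0 0 0;0.15 0 0 0 0; 0.15 0 0 0 0; 0.15 0 0 0 0' 20
python3 - <<'E'
from h import *
togo([392.4,-287.5,54],82.5)
s=read_camera('scene')
big(s[:,:,::-1],220,100,330,230,4.5,'s4.png',1.3)
E
```

```text
clock: 2.25
tool_pos: [392.1, -288.3, 36.2]
orientation: [-0.655, 1.57, 2.355]
contact_force: [-0.8, 0.5, 0.3]
width: 0.597
shift [ 1.2 -0.9 -0.2] roll -0.06675055990831424 jaw yaw -97.57 clock 2.25 w 0.5969627380512635 F [-0.8  0.5  0.3]
R [[-0.001, -0.132, -0.991], [0.001, -0.991, 0.132], [-1.0, -0.001, 0.001]] q6 0.925652202861213
clock: 2.85
tool_pos: [392.0, -288.3, 36.3]
orientation: [-0.677, 1.57, 2.332]
contact_force: [0.5, -0.1, -0.7]
width: 0.26
shift [ 1.3 -0.8 -0.2] roll -0.06363810622900701 jaw yaw -97.56 clock 2.85 w 0.259938798051706 F [ 0.5 -0.1 -0.7]
R [[-0.001, -0.132, -0.991], [0.001, -0.991, 0.132], [-1.0, -0.001, 0.001]] q6 0.9255984425274311
```

View pics/s4.png

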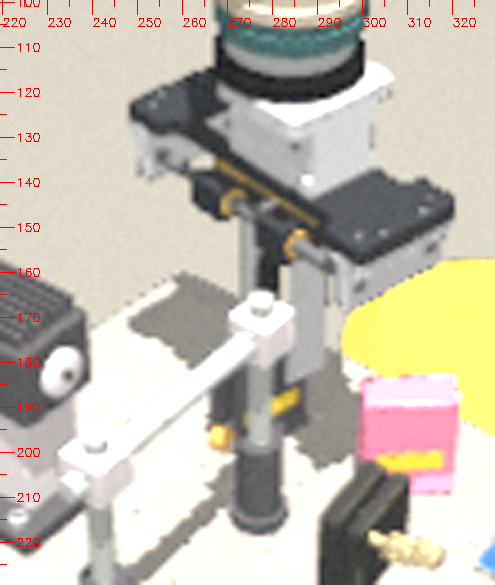

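```bash
python3 -m handwheel '0.15 -5 0 0 0; 0.15 -25 0 0 0; 0.15 -60 0 0 0; 0.15 -100 0 0 0; 0.15 -140 0 0 0; 0.15 -160 0 0 0; 0.15 -165 0 0 0;0.15 -165 0 0 0' 25
python3 - <<'E'
from h import *
yw=3.4;m=np.array([525.3,-237,0]);u=np.array([np.cos(np.radians(yw)),np.sin(np.radians(yw)),0])
g=m-16*u; print(g)
togo([g[0],g[1],220],yw+90)
s=read_camera('scene');t=read_camera('top')
big(s[:,:,::-1],200,20,330,230,2.8,'s5.png',1.3);big(t[:,:,::-1],240,150,380,320,3.4,'t5.png',1.3)
E
```

```text
clock: 3.7
tool_pos: [392.2, -288.4, 201.6]
orientation: [3.007, 1.571, -0.266]
contact_force: [-0.8, 0.4, -0.9]
width: 0.254
[ 509.32816275 -237.94890198    0.        ]
shift [   0.6  -65.5 -109.5] roll -10.965658127093718 jaw yaw -97.57 clock 3.7 w 0.25352726094623595 F [-0.8  0.4 -0.9]
R [[0.0, -0.132, -0.991], [-0.0, -0.991, 0.132], [-1.0, 0.0, -0.0]] q6 0.9256311237686619
```

View pics/s5.png

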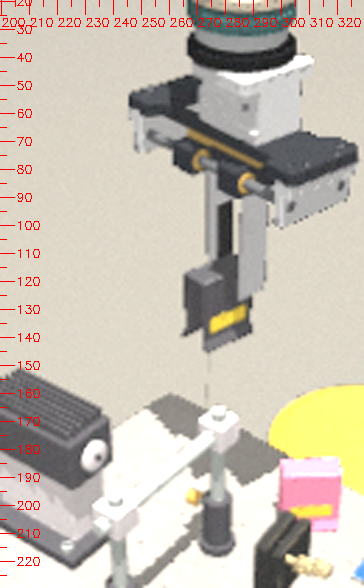

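View pics/t5.png

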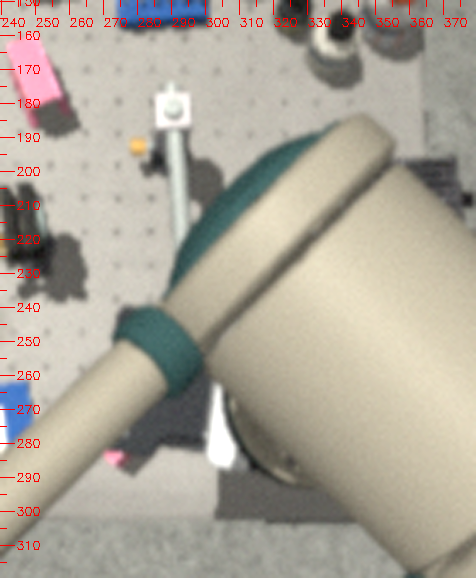

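```bash
python3 -m handwheel '0.15 0 -10 -18 -3; 0.15 0 -28 -48 -6; 0.15 0 -48 -80 -9; 0.15 0 -62 -102 -11; 0.15 0 -65.5 -109.5 -11; 0.15 0 -65.5 -109.5 -11; 0.15 0 -65.5 -109.5 -11'
python3 - <<'E'
from h import *
yw=3.4;m=np.array([525.3,-237,0]);u=np.array([np.cos(np.radians(yw)),np.sin(np.radians(yw)),0])
g=m-16*u
togo([g[0],g[1],220],yw+90)
s=read_camera('scene');t=read_camera('top')
big(s[:,:,::-1],200,90,300,230,4.2,'s6.png',1.3);big(t[:,:,::-1],240,150,380,320,3.4,'t6.png',1.3)
E
```

```text
clock: 4.5
tool_pos: [507.1, -237.2, 198.5]
orientation: [-0.618, 1.564, 2.583]
contact_force: [-0.6, 1.2, -0.6]
width: 0.26
shift [-2.5  0.8 -2.1] roll 0.006167364810266918 jaw yaw -86.59 clock 4.5 w 0.2603072114221603 F [-0.6  1.2 -0.6]
R [[-0.006, 0.059, -0.998], [0.004, -0.998, -0.059], [-1.0, -0.004, 0.005]] q6 0.9496244455270587
```

View pics/s6.png

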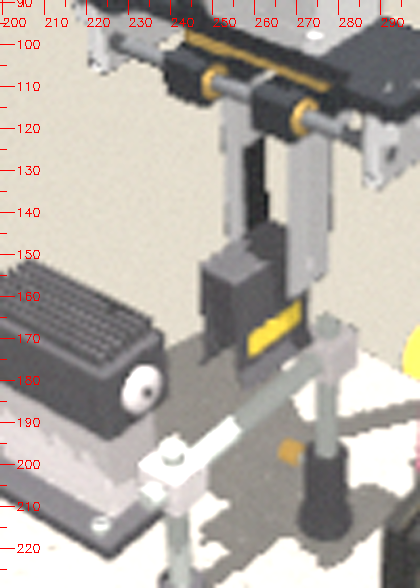

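View pics/t6.png

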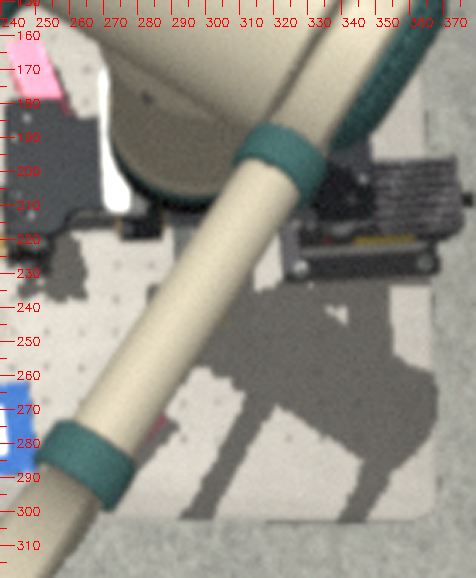

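Run:
```python
from h import *
im=cv2.imread('pics/scene0.png').astype(int)
for u in (248,252,256,260,264):
    c=im[170:205,u].sum(1); print(u,[(170+i,int(x)) for i,x in enumerate(c)][8:30])
yw=3.4
s=sense();p=np.array(s['tool_pos']);R=Ro.from_euler('xyz',s['orientation']).as_matrix()
g=p-19*R[:,0]; a=-R[:,2]; b=R[:,1]; up=-R[:,0]
for x in(-9,41):
  for y in(-12,12):
    for z in (6.7,): print('block corner',x,y,proj('scene',g+a*x+b*y+up*z).round(1))
```

```text
248 [(178, 598), (179, 593), (180, 593), (181, 602), (182, 600), (183, 598), (184, 598), (185, 602), (186, 599), (187, 598), (188, 596), (189, 599), (190, 607), (191, 595), (192, 600), (193, 542), (194, 604), (195, 671), (196, 685), (197, 683), (198, 665), (199, 702)]
252 [(178, 596), (179, 610), (180, 604), (181, 594), (182, 598), (183, 600), (184, 606), (185, 608), (186, 613), (187, 602), (188, 610), (189, 607), (190, 594), (191, 639), (192, 677), (193, 682), (194, 575), (195, 630), (196, 598), (197, 504), (198, 452), (199, 541)]
256 [(178, 599), (179, 608), (180, 598), (181, 595), (182, 588), (183, 602), (184, 600), (185, 597), (186, 602), (187, 621), (188, 673), (189, 683), (190, 684), (191, 670), (192, 645), (193, 516), (194, 444), (195, 487), (196, 587), (197, 603), (198, 566), (199, 592)]
260 [(178, 610), (179, 604), (180, 606), (181, 604), (182, 604), (183, 577), (184, 625), (185, 666), (186, 680), (187, 679), (188, 662), (189, 633), (190, 546), (191, 474), (192, 543), (193, 598), (194, 604), (195, 611), (196, 611), (197, 613), (198, 603), (199, 597)]
264 [(178, 609), (179, 609), (180, 590), (181, 633), (182, 668), (183, 684), (184, 675), (185, 651), (186, 600), (187, 503), (188, 451), (189, 550), (190, 597), (191, 607), (192, 609), (193, 600), (194, 603), (195, 616), (196, 613), (197, 605), (198, 603), (199, 598)]
block corner -9 -12 [272.9 144.3]
block corner -9 12 [263.4 140.1]
block corner 41 -12 [256.6 156.1]
block corner 41 12 [246.9 151.6]
```

Run:
```python
from h import *
for q in((256,190.9),(260,187.5),(264,184.5)):
    p=onz('scene',*q,125); d=p-np.array([525.3,-237,125]); u=np.array([np.cos(np.radians(3.4)),np.sin(np.radians(3.4)),0]); v=np.array([-u[1],u[0],0]); print(p.round(1),'along',d@u,'across',d@v)
t=cv2.imread('pics/top0.png').astype(int)
for v in (195,205,215,225):print(v,[(u,int(t[v,u].sum())) for u in range(284,304)], onz('top',291,v,130)[0].round(0))
```

```text
[ 538.5 -236.4  125. ] along 13.252461604172078 across -0.19978534667258088
[ 525.  -237.7  125. ] along -0.3659099310615418 across -0.6312840383104945
[ 512.1 -238.   125. ] along -13.220656112478823 across -0.23979716611890114
195 [(284, 257), (285, 152), (286, 146), (287, 161), (288, 259), (289, 398), (290, 495), (291, 537), (292, 500), (293, 406), (294, 265), (295, 215), (296, 315), (297, 411), (298, 430), (299, 431), (300, 431), (301, 438), (302, 453), (303, 453)] 559.0
205 [(284, 467), (285, 457), (286, 462), (287, 458), (288, 439), (289, 415), (290, 437), (291, 499), (292, 530), (293, 470), (294, 385), (295, 273), (296, 215), (297, 218), (298, 213), (299, 219), (300, 217), (301, 216), (302, 204), (303, 214)] 537.0
215 [(284, 467), (285, 463), (286, 467), (287, 462), (288, 462), (289, 438), (290, 411), (291, 455), (292, 508), (293, 511), (294, 455), (295, 396), (296, 399), (297, 449), (298, 411), (299, 290), (300, 218), (301, 221), (302, 294), (303, 419)] 514.0
225 [(284, 471), (285, 473), (286, 463), (287, 472), (288, 462), (289, 460), (290, 447), (291, 416), (292, 460), (293, 503), (294, 499), (295, 442), (296, 382), (297, 417), (298, 406), (299, 291), (300, 233), (301, 212), (302, 233), (303, 291)] 492.0
```

```bash
python3 -m handwheel '0.15 8 0.5 -1 0; 0.15 20 0.6 -2 0; 0.15 28 0.6 -2 0; 0.15 36 0.6 -2 0; 0.15 44 0.6 -2 0; 0.15 48 0.6 -2 0; 0.15 48 0.6 -2 0'
python3 - <<'E'
from h import *
yw=3.4;m=np.array([525.3,-237.2,0]);u=np.array([np.cos(np.radians(yw)),np.sin(np.radians(yw)),0])
g=m-16*u
togo([g[0],g[1],127.3],yw+90); print(sense()['moment'])
s=read_camera('scene')
big(s[:,:,::-1],200,120,300,240,5,'s7.png',1.3)
E
```

```text
clock: 5.3
tool_pos: [508.6, -237.7, 150.5]
orientation: [-0.631, 1.564, 2.57]
contact_force: [-0.0, -0.4, -0.7]
width: 0.258
shift [42.2  0.5 -0.8] roll -0.03685670067108049 jaw yaw -86.64 clock 5.3 w 0.2578890221673199 F [-0.  -0.4 -0.7]
R [[-0.005, 0.059, -0.998], [0.003, -0.998, -0.059], [-1.0, -0.004, 0.005]] q6 0.9508684860658745
[ 0.01033322 -0.01706317  0.00143137]
```

View pics/s7.png

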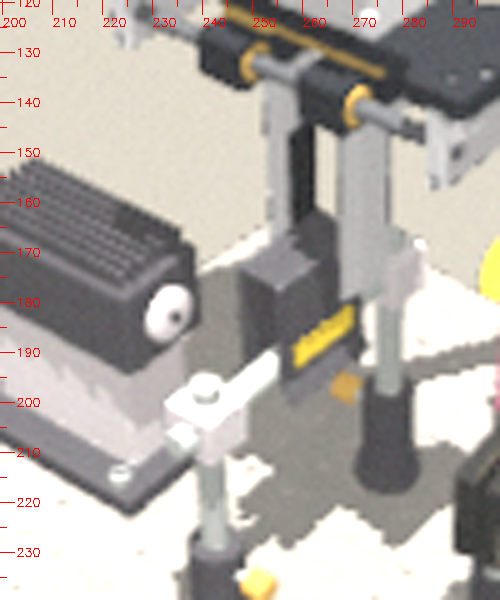

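```bash
python3 -m handwheel '0.15 6 0.2 0 0; 0.15 14 0.4 0 0; 0.15 22 0.4 0 0; 0.15 30 0.4 0 0; 0.15 35 0.4 0 0; 0.15 38 0.4 0 0; 0.15 40 0.4 0 0; 0.15 40 0.4 0 0'
python3 - <<'E'
from h import *
yw=3.4;m=np.array([525.3,-237.2,0]);u=np.array([np.cos(np.radians(yw)),np.sin(np.radians(yw)),0])
g=m-16*u
togo([g[0],g[1],127.3],yw+90); print(sense()['moment'])
s=read_camera('scene')
big(s[:,:,::-1],200,120,300,240,5,'s8.png',1.3)
E
```

```text
clock: 6.15
tool_pos: [508.8, -238.0, 110.8]
orientation: [-0.67, 1.565, 2.53]
contact_force: [1.4, 0.1, -1.1]
width: 0.256
shift [ 2.5  0.1 -0.5] roll -0.0353744041273103 jaw yaw -86.64 clock 6.15 w 0.25552360307100475 F [ 1.4  0.1 -1.1]
R [[-0.005, 0.059, -0.998], [0.003, -0.998, -0.059], [-1.0, -0.004, 0.005]] q6 0.9502579290980046
[-0.01211618  0.05152536  0.02631993]
```

View pics/s8.png

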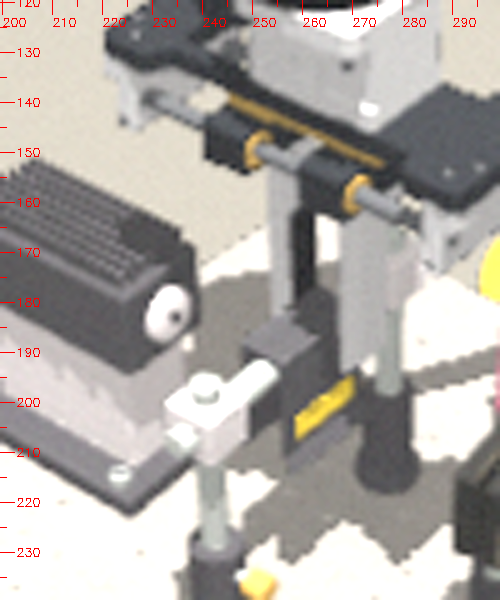

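```bash
python3 -m handwheel '0.15 1 0 0 0; 0.15 2 0 0 0; 0.15 2 0 0 0'; python3 -m handwheel '0.3 0 0 0 0; 0.4 0 0 0 0; 0.5 0 0 0 0; 0.55 0 0 0 0; 0.55 0 0 0 0'; python3 -m handwheel '0.55 -10 0 0 0; 0.55 -30 0 0 0; 0.55 -65 0 0 0; 0.55 -100 0 0 0; 0.55 -125 0 0 0; 0.55 -130 0 0 0'
python3 - <<'E'
from h import *
togo([517,-134,200],10)
s=read_camera('scene');t=read_camera('top')
cv2.imwrite('pics/scene9.png',s[:,:,::-1]);cv2.imwrite('pics/top9.png',t[:,:,::-1])
big(s[:,:,::-1],200,120,330,270,4,'s9.png',1.3)
E
```

```text
clock: 6.5
tool_pos: [508.9, -238.1, 109.1]
orientation: [-0.669, 1.566, 2.531]
contact_force: [0.4, -0.2, -0.6]
width: 0.257
clock: 7.0
tool_pos: [508.9, -238.1, 109.2]
orientation: [-0.676, 1.566, 2.524]
contact_force: [-0.5, -0.2, 0.2]
width: 0.543
clock: 7.6
tool_pos: [511.2, -239.6, 243.4]
orientation: [2.636, 1.568, -0.447]
contact_force: [0.3, -0.0, -1.2]
width: 0.548
shift [  62.3 -105.1  -11.9] roll 83.36488836715199 jaw yaw -86.64 clock 7.6 w 0.5477168169205656 F [ 0.3 -0.  -1.2]
R [[0.002, 0.059, -0.998], [-0.001, -0.998, -0.059], [-1.0, 0.001, -0.002]] q6 0.9503400868884146
```

View pics/s9.png

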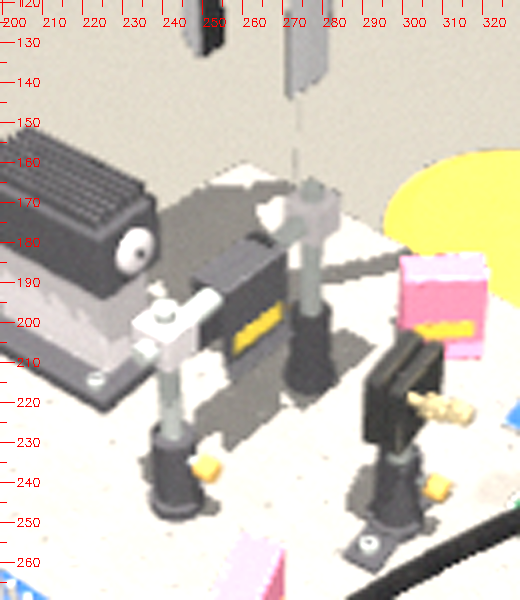

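View pics/top9.png

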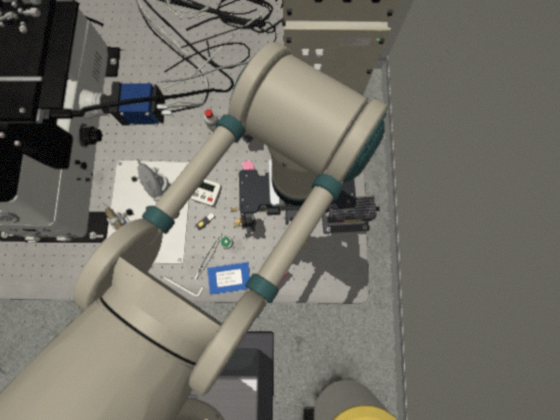

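Run:
```python
from h import *
u=np.array([np.cos(np.radians(3.4)),np.sin(np.radians(3.4)),0]);v=np.array([-u[1],u[0],0])
for q in((248,189.2),(255.7,193.2),(272,182),(263,178.3)):
    p=onz('scene',*q,134); d=p-[525.3,-237.2,134]; print(p.round(1),(d@u).round(1),(d@v).round(1))
s=cv2.imread('pics/scene9.png'); big(s,280,185,340,265,7.2,'sm9.png',2.2)
```

```text
[ 553.1 -245.   134. ] 27.3 -9.4
[ 551.6 -224.6  134. ] 27.0 11.0
[ 502.8 -223.7  134. ] -21.7 14.8
[ 506.3 -246.1  134. ] -19.5 -7.7
```

View pics/sm9.png

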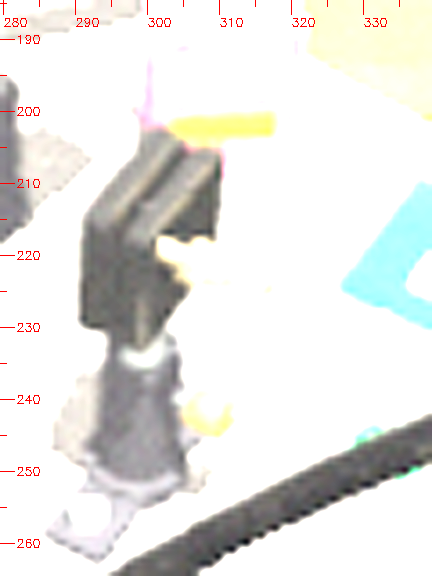

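```bash
python3 -m handwheel '0.85 0 -6 0 -5; 0.85 0 -20 -2 -13; 0.85 0 -40 -4 -21; 0.85 0 -60 -6 -29; 0.85 0 -80 -9 -37; 0.85 5 -95 -12 -45; 0.85 15 -102 -12 -53; 0.85 25 -104 -12 -61; 0.85 35 -104 -12 -69; 0.85 45 -104 -12 -77; 0.85 55 -104 -12 -85; 0.85 60 -104 -12 -92; 0.85 62 -104 -12 -97.6; 0.85 62 -104 -12 -97.6; 0.85 62 -104 -12 -97.6'
python3 - <<'E'
from h import *
togo([517.5,-135,100],11)
s=read_camera('scene');t=read_camera('top')
cv2.imwrite('pics/scene10.png',s[:,:,::-1]);cv2.imwrite('pics/top10.png',t[:,:,::-1])
big(s[:,:,::-1],230,120,360,270,4,'s10.png',1.5)
E
```

```text
clock: 9.2
tool_pos: [514.7, -133.8, 177.0]
orientation: [-2.297, 1.565, 2.605]
contact_force: [-0.3, -0.9, -0.1]
width: 0.851
shift [96.   2.8  2. ] roll -0.15643023777724352 jaw yaw 10.84 clock 9.2 w 0.851192115864014 F [-0.3 -0.9 -0.1]
R [[-0.005, 0.982, 0.188], [0.003, 0.188, -0.982], [-1.0, -0.004, -0.004]] q6 -0.5752560295487161
```

View pics/s10.png

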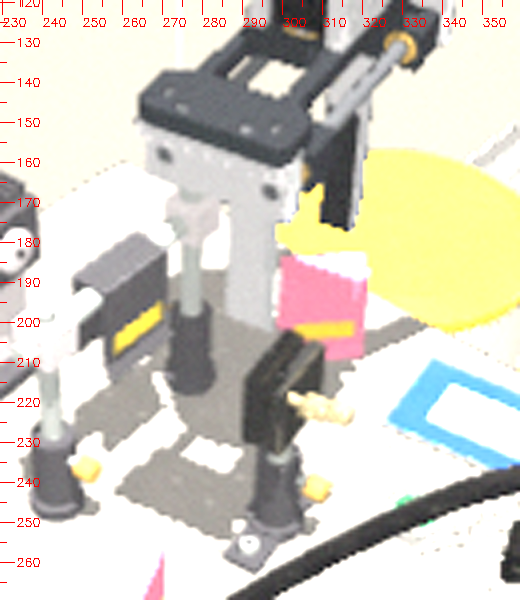

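View pics/top10.png

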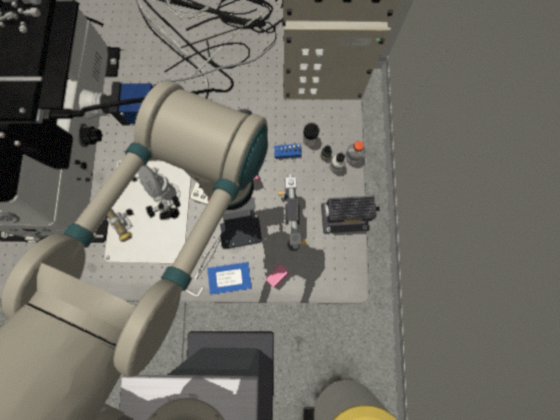

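```bash
python3 -m handwheel '0.85 10 1 1 0; 0.85 26 2 2 0; 0.85 42 2.5 2 0; 0.85 50 2.5 2 0; 0.85 52 2.5 2 0; 0.85 52 2.5 2 0'
python3 - <<'E'
from h import *
togo([517.5,-135,100],11)
s=read_camera('scene')
cv2.imwrite('pics/scene11.png',s[:,:,::-1])
big(s[:,:,::-1],260,150,350,260,5.4,'s11.png',2.)
E
```

```text
clock: 9.9
tool_pos: [517.8, -135.3, 125.6]
orientation: [-2.336, 1.566, 2.566]
contact_force: [-0.1, -0.7, -0.1]
width: 0.851
shift [44.6 -0.2 -0.3] roll -0.13026016024012677 jaw yaw 10.87 clock 9.9 w 0.8508883759032115 F [-0.1 -0.7 -0.1]
R [[-0.004, 0.982, 0.189], [0.002, 0.189, -0.982], [-1.0, -0.003, -0.003]] q6 -0.5763490216556048
```

View pics/s11.png

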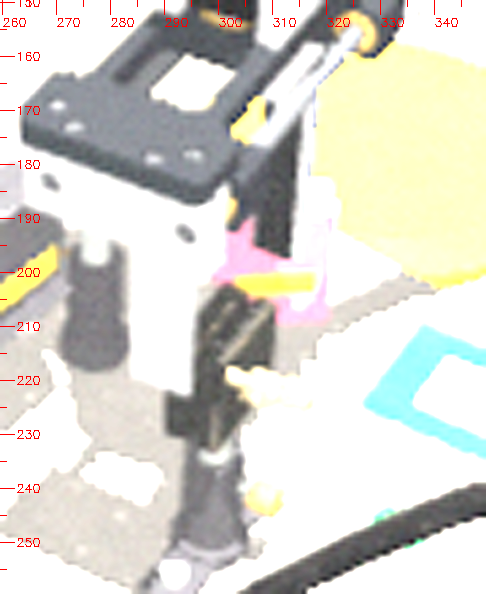

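Run:
```python
from h import *
a=np.radians(11); y=np.array([np.cos(a),np.sin(a),0]); x=np.array([np.sin(a),-np.cos(a),0])
c=np.array([517.5,-135,100.])
for X in(-11,12):
  for Y in(-23,23):
    print(X,Y,'scene',proj('scene',c+x*X+y*Y+[0,0,23]).round(1),'top',proj('top',c+x*X+y*Y+[0,0,23]).round(1), 'sc bottom',proj('scene',c+x*X+y*Y-[0,0,23]).round(1))
```

```text
-11 -23 scene [310.4 203.9] top [242.  224.8] sc bottom [308.9 220. ]
-11 23 scene [299.8 217.6] top [238.7 204.6] sc bottom [298.7 233.7]
12 -23 scene [300.3 200. ] top [252.4 222.9] sc bottom [299.3 216.1]
12 23 scene [289.5 213.4] top [249.  202.7] sc bottom [288.8 229.6]
```

```bash
python3 -m handwheel '0.85 10 0 0 0; 0.85 24 0 0 0; 0.85 36 0 0 0; 0.85 43 0 0 0; 0.85 44 0 0 0; 0.85 44 0 0 0'; python3 -m handwheel '0.7 0 0 0 0; 0.6 0 0 0 0; 0.5 0 0 0 0; 0.4 0 0 0 0; 0.4 0 0 0 0; 0.4 0 0 0 0; 0.4 0 0 0 0; 0.4 0 0 0 0' 20;  python3 - <<'E'
from h import *
togo([517.5,-135,100],11)
s=read_camera('scene')
cv2.imwrite('pics/scene12.png',s[:,:,::-1])
big(s[:,:,::-1],260,150,350,260,5.4,'s12.png',2.)
E
```

```text
clock: 10.55
tool_pos: [518.1, -135.4, 81.9]
orientation: [-2.39, 1.567, 2.513]
contact_force: [0.3, -0.4, -0.3]
width: 0.85
clock: 11.35
tool_pos: [518.3, -135.5, 82.1]
orientation: [-2.4, 1.568, 2.502]
contact_force: [-0.6, -0.1, 1.8]
width: 0.488
shift [ 1.1 -0.7 -0.6] roll -0.12477834123671983 jaw yaw 10.88 clock 11.35 w 0.48848855358697846 F [-0.6 -0.1  1.8]
R [[-0.003, 0.982, 0.189], [0.002, 0.189, -0.982], [-1.0, -0.002, -0.002]] q6 -0.576437177582974
```

View pics/s12.png

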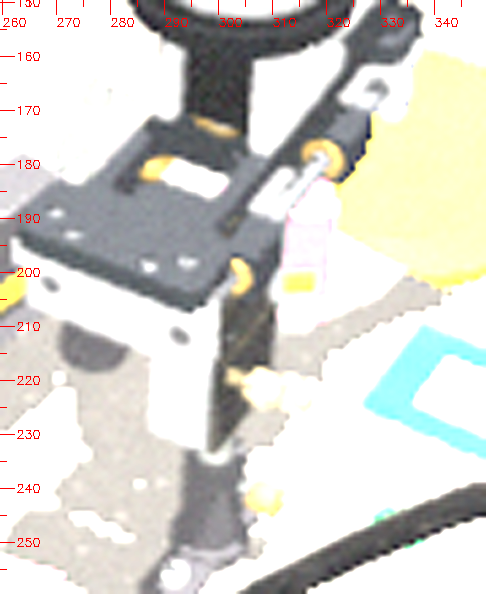

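```bash
python3 -m handwheel '0.4 -3 0 0 0; 0.4 -8 0 0 0; 0.4 -16 0 0 0; 0.4 -26 0 0 0; 0.4 -38 0 0 0; 0.4 -50 0 0 0; 0.4 -60 0 0 0; 0.4 -65 0 0 0; 0.4 -66 0 0 0; 0.4 -66 0 0 0' 25;  python3 - <<'E'
from h import *
togo([517.5,-135,165],11)
print(sense()['moment'])
s=read_camera('scene');t=read_camera('top')
cv2.imwrite('pics/scene13.png',s[:,:,::-1])
big(s[:,:,::-1],250,130,350,260,4.6,'s13.png',2.); big(t[:,:,::-1],200,150,330,290,4.2,'t13.png',1.5)
E
```

```text
clock: 12.4
tool_pos: [518.3, -135.6, 148.1]
orientation: [-2.384, 1.567, 2.518]
contact_force: [-0.1, -1.0, -2.0]
width: 0.49
shift [ 2.1 -0.7 -0.7] roll -0.12746492956030409 jaw yaw 10.87 clock 12.4 w 0.48999938219923395 F [-0.1 -1.  -2. ]
R [[-0.003, 0.982, 0.189], [0.002, 0.189, -0.982], [-1.0, -0.002, -0.002]] q6 -0.5763656215986791
[-0.0269267  -0.0938475   0.00821581]
```

View pics/s13.png

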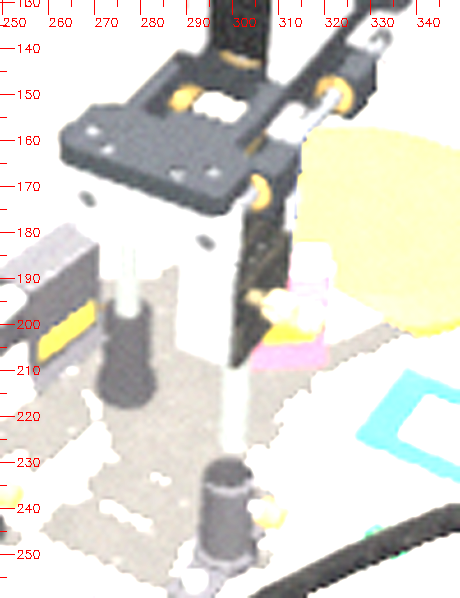

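View pics/t13.png

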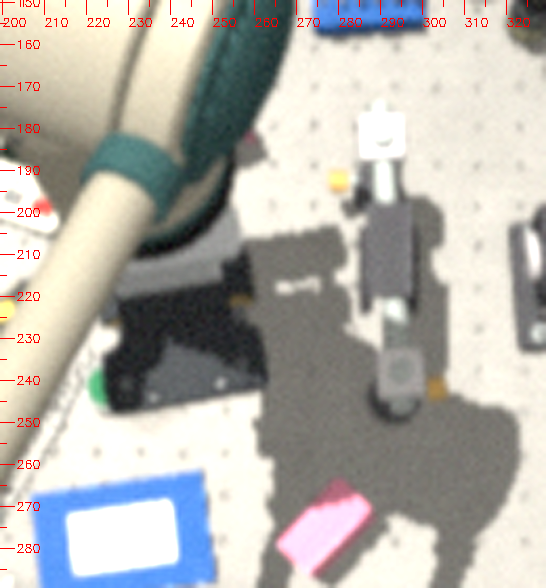

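Run:
```python
from h import *
print(onz('scene',299.6,232.4,55), proj('scene',[517.5,-135,55]),'foot',proj('scene',[518.3,-135.6,77]))
s=sense(); print('grasp z', s['tool_pos'][2]+19)
```

```text
[ 516.85092345 -133.06324387   55.        ] [298.69291128 232.12428123] foot [298.72958563 224.8856105 ]
grasp z 166.60159349204585
```

```bash
python3 -m handwheel '0.4 0 0 8 0; 0.4 0 -1 20 0; 0.4 0 -1 29 0; 0.4 0 -1 31 0; 0.4 12 -1 31 0; 0.4 28 -1 31 0; 0.4 42 -1 31 0; 0.4 52 -1 31 0; 0.4 54 -1 31 0; 0.4 54 -1 31 0' 25;  python3 - <<'E'
from h import *
togo([517,-134,112],11)
print(sense()['moment'])
s=read_camera('scene')
cv2.imwrite('pics/scene14.png',s[:,:,::-1])
big(s[:,:,::-1],250,140,350,270,4.6,'s14.png',2.)
E
```

```text
clock: 13.5
tool_pos: [522.5, -165.7, 93.1]
orientation: [-2.324, 1.566, 2.578]
contact_force: [0.6, -0.2, -1.0]
width: 0.489
shift [  0.2   0.5 -32.3] roll -0.11936384820465662 jaw yaw 10.88 clock 13.5 w 0.4894302173692306 F [ 0.6 -0.2 -1. ]
R [[-0.004, 0.982, 0.189], [0.003, 0.189, -0.982], [-1.0, -0.004, -0.004]] q6 -0.6248166805355103
[-0.05484302 -0.07546287  0.034747  ]
```

View pics/s14.png

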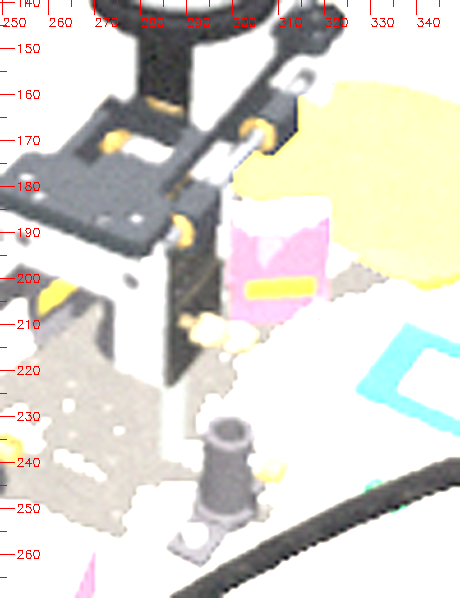

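```bash
python3 -m handwheel '0.4 0 0 -4 0; 0.4 0 0 -9 0; 0.4 0 0 -13 0; 0.4 0 0 -16 0; 0.4 0 0 -19 0; 0.4 0 0 -22 0; 0.4 0 0 -26 0; 0.4 0 0 -30 0; 0.4 0 0 -30 0' 15;  python3 - <<'E'
from h import *
togo([517,-134,112],11)
print(sense()['moment'])
s=read_camera('scene')
cv2.imwrite('pics/scene15.png',s[:,:,::-1])
big(s[:,:,::-1],250,140,350,270,4.6,'s15.png',2.)
E
```

```text
clock: 14.45
tool_pos: [517.5, -135.8, 93.8]
orientation: [-2.602, 1.567, 2.3]
contact_force: [0.7, -2.5, 0.0]
width: 0.485
shift [ 0.9 -0.2 -1.9] roll -0.11082195423126961 jaw yaw 10.89 clock 14.45 w 0.4845045188041278 F [ 0.7 -2.5  0. ]
R [[-0.003, 0.982, 0.189], [0.003, 0.189, -0.982], [-1.0, -0.002, -0.003]] q6 -0.5788418891331693
[-0.67387356 -0.258663   -0.06377734]
```

View pics/s15.png

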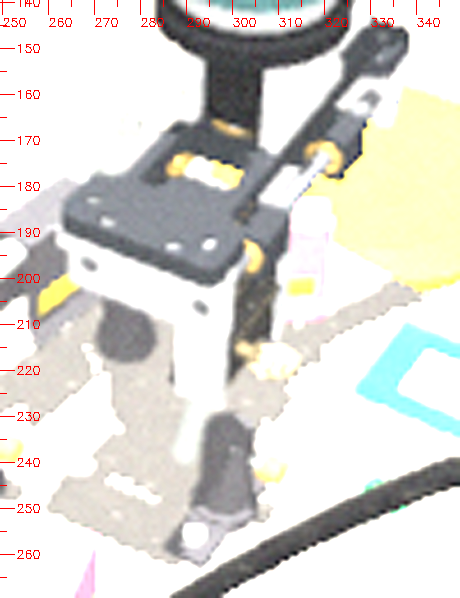

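```bash
python3 -m handwheel '0.4 0 0 -3 0; 0.4 0 0 -7 0; 0.4 0 0 -11 0; 0.4 0 0 -15 0; 0.4 0 0 -19 0; 0.4 0 0 -23 0; 0.4 0 0 -27 0; 0.4 0 0 -31 0; 0.4 0 0 -35 0; 0.4 0 0 -36 0; 0.4 0 0 -36 0' 15;  python3 - <<'E'
from h import *
togo([517,-134,112],11)
print(sense()['moment'])
s=read_camera('scene')
cv2.imwrite('pics/scene16.png',s[:,:,::-1])
big(s[:,:,::-1],250,140,350,270,4.6,'s16.png',2.)
E
```

```text
clock: 15.6
tool_pos: [510.5, -99.7, 94.1]
orientation: [-2.713, 1.566, 2.189]
contact_force: [-0.1, -1.3, -0.4]
width: 0.491
shift [ 1.  -0.2 34.9] roll -0.11206417554740256 jaw yaw 10.89 clock 15.6 w 0.4909258477510381 F [-0.1 -1.3 -0.4]
R [[-0.003, 0.982, 0.189], [0.004, 0.189, -0.982], [-1.0, -0.002, -0.005]] q6 -0.5205272470818679
[-0.4250399  -0.0738563   0.01024542]
```

View pics/s16.png

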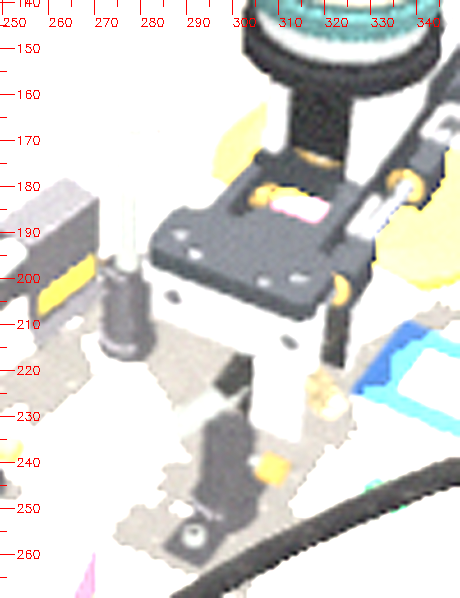

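```bash
python3 -m handwheel '0.4 0 0 0 0; 0.4 0 0 0 0; 0.4 0 0 0 0' 45; python3 -m handwheel '0.4 -3 0 0 0; 0.4 -10 0 0 0; 0.4 -25 0 0 0; 0.4 -50 0 0 0; 0.4 -80 0 0 0; 0.4 -115 0 0 0; 0.4 -150 0 0 0; 0.4 -180 0 0 0; 0.4 -195 0 0 0; 0.4 -200 0 0 0; 0.4 -200 0 0 0; 0.4 -200 0 0 0' 45;  python3 - <<'E'
from h import *
togo([517,-134,112],11)
print(sense()['moment'])
s=read_camera('scene');t=read_camera('top')
cv2.imwrite('pics/scene17.png',s[:,:,::-1]);cv2.imwrite('pics/top17.png',t[:,:,::-1])
big(s[:,:,::-1],220,40,370,230,3.1,'s17.png',2.)
big(t[:,:,::-1],180,150,320,290,4.,'t17.png',2.)
E
```

```text
clock: 15.95
tool_pos: [510.5, -99.8, 94.0]
orientation: [-2.734, 1.565, 2.168]
contact_force: [1.0, -1.5, -0.1]
width: 0.482
clock: 17.15
tool_pos: [510.3, -100.2, 292.9]
orientation: [-2.561, 1.563, 2.341]
contact_force: [-0.6, -0.3, -2.4]
width: 0.485
shift [199.7   0.9  35.6] roll -0.13065189628343887 jaw yaw 10.87 clock 17.15 w 0.4852739464622206 F [-0.6 -0.3 -2.4]
R [[-0.005, 0.982, 0.189], [0.005, 0.189, -0.982], [-1.0, -0.004, -0.006]] q6 -0.520160852804667
[ 0.04411798 -0.06343538  0.04468527]
```

View pics/s17.png

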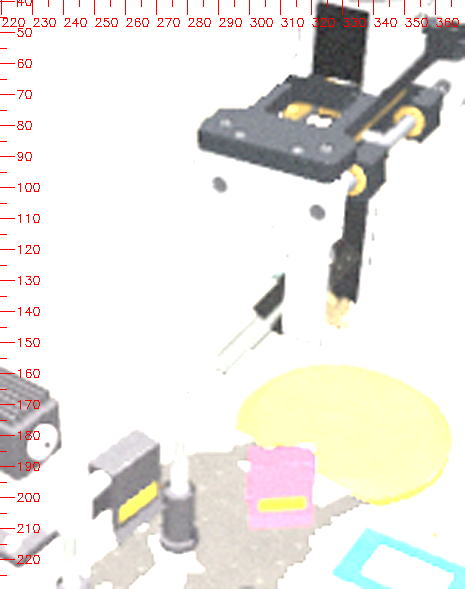

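View pics/t17.png

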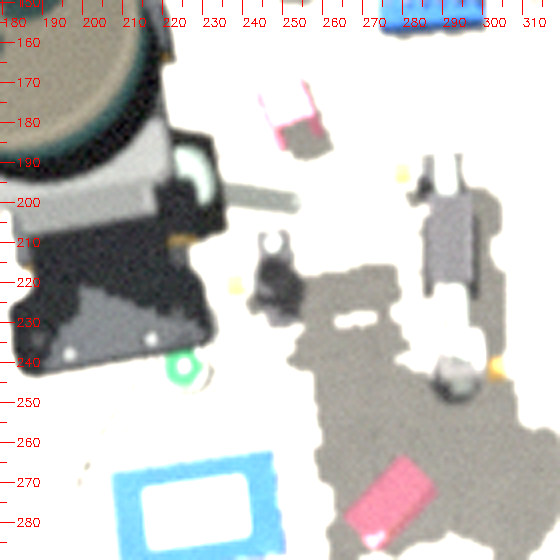

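Run:
```python
from h import *
s=sense();R=Ro.from_euler('xyz',s['orientation']).as_matrix();g=np.array(s['tool_pos'])-19*R[:,0]
print('grasp',g)
for th in(35,40,45,50):
    a=np.radians(th); f=g+90*(np.sin(a)*R[:,2]+np.cos(a)*R[:,0]); print(th,f.round(1),proj('top',f).round(1),proj('scene',f).round(1))
f,e=tri((252.5,200.3),(291.5,158)); v=f-g; print(f,e,'len',np.linalg.norm(v),'tilt',np.degrees(np.arctan2(v@R[:,2],v@R[:,0])),'side',v@R[:,1])
sc=cv2.imread('pics/scene17.png');t=cv2.imread('pics/top17.png')
big(sc,280,115,340,170,10,'s18.png',1.); big(t,215,175,270,215,10,'t18.png',1.0)
```

```text
grasp [ 510.48625552 -100.39469725  311.64336161]
35 [ 519.8 -150.7  237.6] [247.6 201.8] [295.9 159.5]
40 [ 521.  -156.8  242.3] [250.6 200.6] [293.  156.3]
45 [ 522.1 -162.5  247.6] [253.4 199.5] [290.3 153. ]
50 [ 523.1 -167.8  253.3] [256.  198.3] [287.8 149.5]
[ 522.358148   -159.63288245  237.96441898] 0.9733922873821501 len 95.28216520187593 tilt 39.72400844703455 side 0.8293208252192651
```

View pics/s18.png

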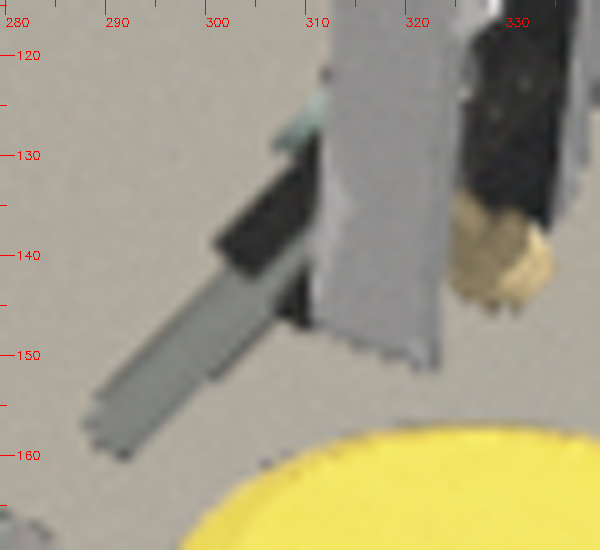

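View pics/t18.png

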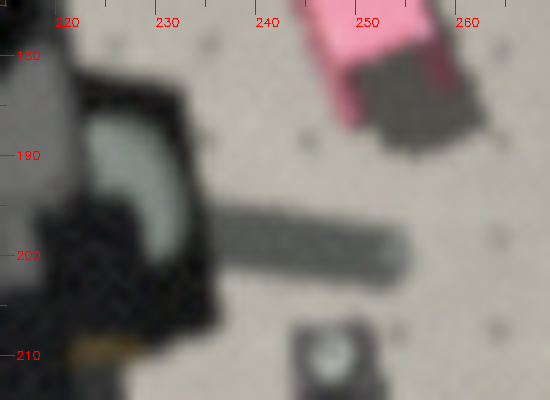

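Run:
```python
from h import *
s=sense();R=Ro.from_euler('xyz',s['orientation']).as_matrix();g=np.array(s['tool_pos'])-19*R[:,0]
f,e=tri((253.5,200),(290.2,158)); v=f-g; print(f,e,'len',np.linalg.norm(v),'tilt',np.degrees(np.arctan2(v@R[:,2],v@R[:,0])),'side',v@R[:,1])
n=R[:,1]
def pl(q,off=0):
    e,d=ray('scene',*q); return e+d*(((g+off*n-e)@n)/(d@n))
a,b=pl((290.2,158)),pl((305.2,143.7)); 
for X in(a,b): w=X-g; print('tool z',w@R[:,2],'down',w@R[:,0])
w=a-b; print('axis tilt scene',np.degrees(np.arctan2(w@R[:,2],w@R[:,0])))
# edges of the post in scene, and the mount's side face bottom/front edges
for p,q in(((288.5,155.5),(302,142)),((292,160.3),(307,146)),((301,139),(311,129))):
    w=pl(p)-pl(q); print(np.degrees(np.arctan2(w@R[:,2],w@R[:,0])))
# top: lateral direction of post
def hz(q,z): return onz('top',*q,z)
A,B=hz((253.5,200),f[2]),hz((236,198.3),f[2]+ (0.64*40)); w=A-B;print('top dir',np.degrees(np.arctan2(w[1],w[0])),'tool z dir',np.degrees(np.arctan2(R[1,2],R[0,2])))
```

```text
[ 523.22403236 -161.66977791  237.40565703] 0.49863816235279873 len 97.09852341906857 tilt 40.50306507813443 side 1.2982758197718964
tool z 63.46353088427396 down 74.82638203713681
tool z 34.83337312444562 down 33.54131446267531
axis tilt scene 34.74033674063495
34.07629973480292
34.43185916008508
34.347947877490824
top dir -84.85254038485745 tool z dir -79.136433113342
```

Run:
```python
from h import *
s=sense();R=Ro.from_euler('xyz',s['orientation']).as_matrix();g=np.array(s['tool_pos'])-19*R[:,0]
f,_=tri((253.5,200),(290.2,158)); c,e=tri((232.5,183.8),(300.9,139))
w=c-f; print(c,e,'fwd',w@R[:,2],'side',w@R[:,1],'up',-w@R[:,0],'len',np.hypot(w@R[:,2],w@R[:,0]),'theta',np.degrees(np.arctan2(-(w@R[:,2]),-(w@R[:,0])))+10.2)
d=c-g; print('corner rel grasp fwd/side/up',d@R[:,2],d@R[:,1],-d@R[:,0])
for th in(35,40,45):
    a=np.radians(th);F=R[:,2];U=-R[:,0];mx=F*np.cos(a)+U*np.sin(a);mz=-F*np.sin(a)+U*np.cos(a)
    print(th,'pred corner',proj('top',g+12*mx+23*R[:,1]-23*mz).round(1),proj('scene',g+12*mx+23*R[:,1]-23*mz).round(1),'-y corner',proj('top',g+12*mx-23*R[:,1]-23*mz).round(1), 'glass c',proj('top',g+16*mx).round(1),'top-front corner',proj('top',g+12*mx+23*R[:,1]+23*mz).round(1),'adj low',proj('scene',g-33*mx+15*R[:,1]-15*mz).round(1))
```

```text
[ 537.99914871 -129.15228413  300.32716547] 0.9620613744856823 fwd -29.558330255926887 side 20.35207076228605 up 62.82440622535334 len 69.43054734831534 theta 35.39657174207046
corner rel grasp fwd/side/up 33.500428556516944 21.65034658205795 -10.999916779285456
35 pred corner [226.3 184.4] [305.8 141.7] -y corner [230.3 209.7] glass c [220.8 195.1] top-front corner [207.4 181.2] adj low [329.6 156.2]
40 pred corner [226.7 184. ] [305.4 140.4] -y corner [230.7 209.3] glass c [220.2 195. ] top-front corner [206.1 181.5] adj low [328.  156.4]
45 pred corner [227.  183.6] [305.  139.2] -y corner [230.9 209. ] glass c [219.5 195. ] top-front corner [204.8 181.8] adj low [326.3 156.5]
```

Run:
```python
from h import *
print('level',onz('top',226,242,12),'tissue corner',onz('top',251,290,6),onz('top',248,263,6),'scissor',onz('top',215,255,5),'screw',onz('top',280,192.5,30),'hscrew',onz('scene',309,241,35))
s=sense();R=Ro.from_euler('xyz',s['orientation']).as_matrix()
f,_=tri((253.5,200),(290.2,158));g=np.array(s['tool_pos'])-19*R[:,0];v=f-g;print('foot rel fwd',v@R[:,2],'down',v@R[:,0])
for x in(440,445,450):
    gg=np.array([x,-110,80.]);F=R[:,2];print(x,'foot',gg+F*64,'fingers',gg+R[:,1]*36,gg-R[:,1]*36, 'px foot',proj('top',(gg+F*64)*[1,1,0]))
togo([448,-112,90],None)
```

```text
level [466.71231163 -77.87201579  12.        ] tissue corner [ 351.86585733 -141.90145727    6.        ] [ 416.39508446 -132.89881746    6.        ] scissor [435.13314958 -50.90491326   5.        ] screw [ 588.72843367 -209.65766743   30.        ] hscrew [ 507.78070708 -113.33229043   35.        ]
foot rel fwd 63.05875881244383 down 73.8243230046388
440 foot [ 452.06188925 -172.85171325   79.58410472] fingers [ 475.35426463 -103.21406504   79.83550261] [ 404.64573537 -116.78593496   80.16449739] px foot [264.703514   248.77867087]
445 foot [ 457.06188925 -172.85171325   79.58410472] fingers [ 480.35426463 -103.21406504   79.83550261] [ 409.64573537 -116.78593496   80.16449739] px foot [264.74112526 246.76160934]
450 foot [ 462.06188925 -172.85171325   79.58410472] fingers [ 485.35426463 -103.21406504   79.83550261] [ 414.64573537 -116.78593496   80.16449739] px foot [264.77868308 244.7487602 ]
shift [221.9 -62.5   1.1] roll None jaw yaw 10.87 clock 17.25 w 0.48690614915260355 F [ 0.2 -0.6 -2.4]
R [[-0.006, 0.982, 0.188], [0.006, 0.188, -0.982], [-1.0, -0.005, -0.006]] q6 -0.5201355180676501
```

View pics/top17.png

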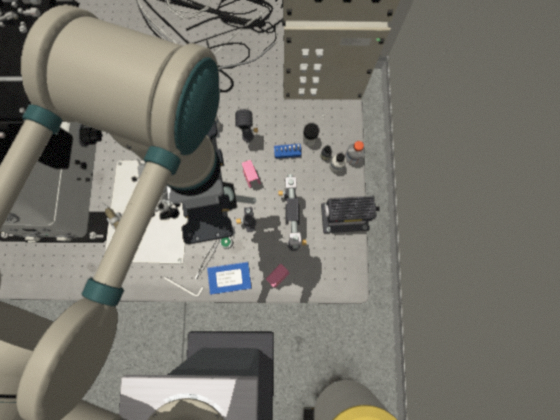

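```bash
python3 -m handwheel '0.4 0 -8 0 0; 0.4 0 -24 1 0; 0.4 0 -44 2 0; 0.4 0 -60 2 0; 0.4 10 -64 2 0; 0.4 30 -64 2 0; 0.4 65 -64 2 0; 0.4 105 -64 2 0; 0.4 145 -64 2 0; 0.4 180 -64 2 0; 0.4 205 -64 2 0; 0.4 218 -64 2 0; 0.4 222 -64 2 0; 0.4 222 -64 2 0' 40;  python3 - <<'E'
from h import *
togo([446,-114,74],11)
s=read_camera('scene');t=read_camera('top')
cv2.imwrite('pics/scene19.png',s[:,:,::-1]);cv2.imwrite('pics/top19.png',t[:,:,::-1])
big(s[:,:,::-1],250,130,370,240,5,'s19.png',1.7)
E
```

```text
clock: 18.65
tool_pos: [446.3, -113.0, 70.4]
orientation: [-2.502, 1.562, 2.399]
contact_force: [-0.5, 0.0, -2.1]
width: 0.488
shift [15.4 -0.5  0.9] roll -0.14863566600723743 jaw yaw 10.85 clock 18.65 w 0.48760449157551333 F [-0.5  0.  -2.1]
R [[-0.007, 0.982, 0.188], [0.006, 0.188, -0.982], [-1.0, -0.005, -0.007]] q6 -0.5932890662040867
```

View pics/s19.png

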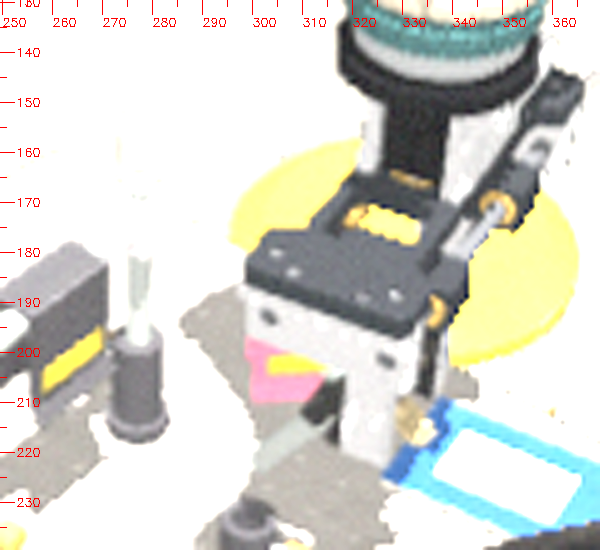

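```bash
python3 -m handwheel '0.4 4 0 0 0; 0.4 8 0 0 0; 0.4 11 0 0 0; 0.4 14 0 0 0; 0.4 16 0 0 0; 0.4 18 0 0 0; 0.4 18 0 0 0' 20;  python3 -m handwheel '0.4 2 0 0 0; 0.4 4 0 0 0; 0.4 6 0 0 0; 0.4 8 0 0 0; 0.4 9 0 0 0; 0.4 9 0 0 0' 20
python3 - <<'E'
from h import *
togo([446,-114,74],11)
s=read_camera('scene');t=read_camera('top')
cv2.imwrite('pics/scene20.png',s[:,:,::-1]);cv2.imwrite('pics/top20.png',t[:,:,::-1])
big(s[:,:,::-1],250,130,370,240,5,'s20.png',1.7)
E
```

```text
clock: 19.45
tool_pos: [447.3, -111.5, 54.6]
orientation: [-2.895, 1.562, 2.006]
contact_force: [-0.9, 6.6, 10.4]
width: 0.49
clock: 20.05
tool_pos: [447.2, -109.6, 46.7]
orientation: [-3.042, 1.559, 1.857]
contact_force: [-1.1, 5.9, 10.9]
width: 0.487
shift [-8.3 -2.   3.8] roll -0.2886829996346165 jaw yaw 10.71 clock 20.05 w 0.48737045359522624 F [-1.1  5.9 10.9]
R [[-0.003, 0.983, 0.186], [0.011, 0.186, -0.983], [-1.0, -0.001, -0.012]] q6 -0.5932961210487325
```

View pics/s20.png

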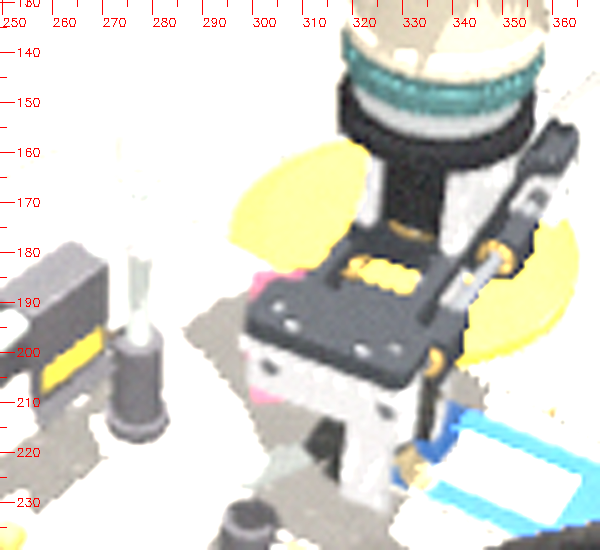

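```bash
python3 -m handwheel '0.4 0 0 0 0; 0.4 0 0 0 0' 45; python3 -m handwheel '0.4 -4 0 0 0; 0.4 -12 0 0 0; 0.4 -30 0 0 0; 0.4 -60 0 0 0; 0.4 -95 0 0 0; 0.4 -135 0 0 0; 0.4 -175 0 0 0; 0.4 -210 0 0 0; 0.4 -235 0 0 0; 0.4 -245 0 0 0; 0.4 -248 0 0 0; 0.4 -248 0 0 0; 0.4 -248 0 0 0' 45
python3 - <<'E'
from h import *
s=sense();R=Ro.from_euler('xyz',s['orientation']).as_matrix();g=np.array(s['tool_pos'])-19*R[:,0]; print(g,R.round(3).tolist())
s=read_camera('scene');t=read_camera('top')
cv2.imwrite('pics/scene21.png',s[:,:,::-1]);cv2.imwrite('pics/top21.png',t[:,:,::-1])
big(s[:,:,::-1],280,110,360,190,7,'s21.png',1.2);big(t[:,:,::-1],200,190,270,250,8,'t21.png',1.2)
E
```

```text
clock: 20.35
tool_pos: [447.6, -109.5, 47.2]
orientation: [-3.121, 1.56, 1.779]
contact_force: [-0.9, 1.8, 3.4]
width: 0.484
clock: 21.65
tool_pos: [447.3, -111.9, 293.5]
orientation: [-2.915, 1.557, 1.985]
contact_force: [1.4, 0.0, -1.8]
width: 0.486
[ 447.42386453 -112.13736897  312.53576069] [[-0.005, 0.983, 0.186], [0.012, 0.186, -0.982], [-1.0, -0.003, -0.013]]
```

View pics/s21.png

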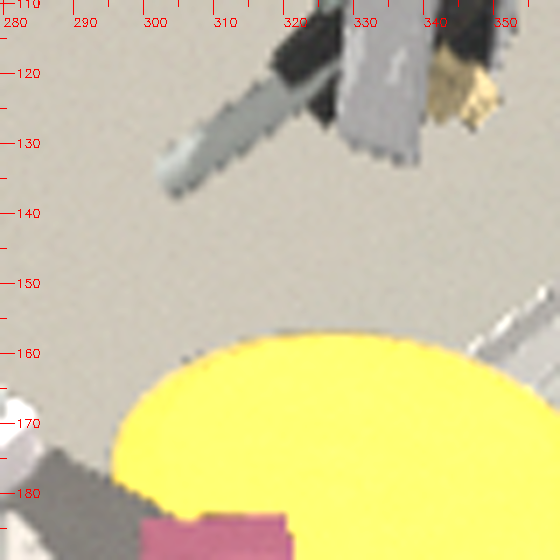

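View pics/t21.png

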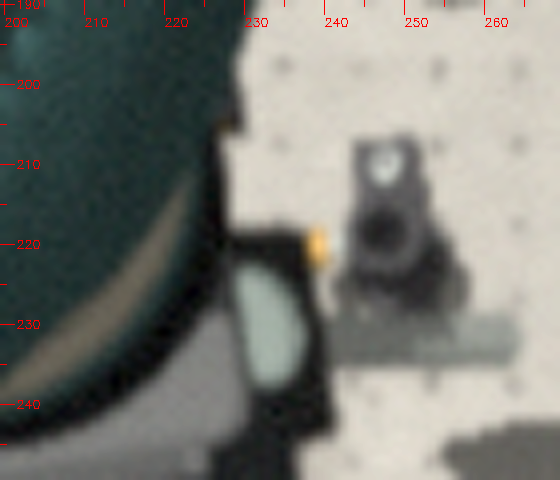

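```bash
cat > m.py <<'E'
from h import *
def meas(ft,fs,ct,cs,e1,e2):
    s=sense();R=Ro.from_euler('xyz',s['orientation']).as_matrix();g=np.array(s['tool_pos'])-19*R[:,0]
    F=np.array([R[0,2],R[1,2],0]);F/=np.linalg.norm(F);U=np.array([0,0,1.]);Y=np.cross(U,F)*1
    Y=Y if Y@R[:,1]>0 else -Y
    f,a=tri(ft,fs);c,b=tri(ct,cs);w=c-f
    print('foot',f.round(1),a.round(2),'corner',c.round(1),b.round(2),'w f/s/u',(w@F).round(1),(w@Y).round(1),(w@U).round(1),'len',np.hypot(w@F,w@U).round(1),'theta',(np.degrees(np.arctan2(-(w@F),w@U))+10.2).round(1))
    v=f-g;print('foot rel grasp fwd',v@F,'side',v@Y,'down',-v@U,'r',np.hypot(v@F,v@U))
    def pl(q):
        e,d=ray('scene',*q); return e+d*(((g-e)@Y)/(d@Y))
    w=pl(e1)-pl(e2);print('axis tilt scene',np.degrees(np.arctan2(w@F,-(w@U))))
E
python3 - <<'E'
from m import *
meas((262.4,232),(302.3,135.2),(237.7,219.4),(318.7,119.8),(300.8,132.6),(316.5,120.8))
meas((262.4,232),(302.3,135.2),(237.7,219.4),(318.7,119.8),(304.5,137.6),(322,126))
E
```

```text
foot [ 461.3 -181.6  247.9] 2.18 corner [ 474.  -140.6  304.1] 1.55 w f/s/u -37.9 20.1 56.2 len 67.8 theta 44.2
foot rel grasp fwd 70.74834766641195 side 0.5875306908821037 down 64.79528051771857 r 95.93621357390198
axis tilt scene 40.61038920041642
foot [ 461.3 -181.6  247.9] 2.18 corner [ 474.  -140.6  304.1] 1.55 w f/s/u -37.9 20.1 56.2 len 67.8 theta 44.2
foot rel grasp fwd 70.74834766641195 side 0.5875306908821037 down 64.79528051771857 r 95.93621357390198
axis tilt scene 42.57462609416762
```

```bash
python3 -m handwheel '0.4 0 0 0 0; 0.4 0 0 0 0; 0.4 0 0 0 0; 0.4 0 0 0 0; 0.4 0 0 0 0; 0.4 0 0 0 0; 0.4 0 0 0 0; 0.4 0 0 0 0; 0.4 0 0 0 0; 0.4 0 0 0 0; 0.4 0 0 0 0; 0.4 0 0 0 0; 0.4 0 0 0 0; 0.4 0 0 0 0; 0.4 0 0 0 0' 45
python3 - <<'E'
from h import *
s=read_camera('scene');t=read_camera('top')
a=cv2.imread('pics/scene21.png');d=np.abs(a[110:190,280:360].astype(int)-s[110:190,280:360,::-1]).max(2);print('scene diff',d.max(),(d>25).sum())
a=cv2.imread('pics/top21.png');d=np.abs(a[205:250,225:270].astype(int)-t[205:250,225:270,::-1]).max(2);print('top diff',d.max(),(d>25).sum())
cv2.imwrite('pics/scene22.png',s[:,:,::-1]);cv2.imwrite('pics/top22.png',t[:,:,::-1])
print(np.abs(sense()['dq']).max(),sense()['contact_force'])
E
```

```text
clock: 23.25
tool_pos: [447.5, -112.0, 293.7]
orientation: [-2.933, 1.558, 1.967]
contact_force: [0.3, -0.1, -2.4]
width: 0.482
scene diff 69 14
top diff 27 1
0.001315989271220377 [-0.75944303 -0.71781504 -2.35245066]
```

View pics/scene22.png

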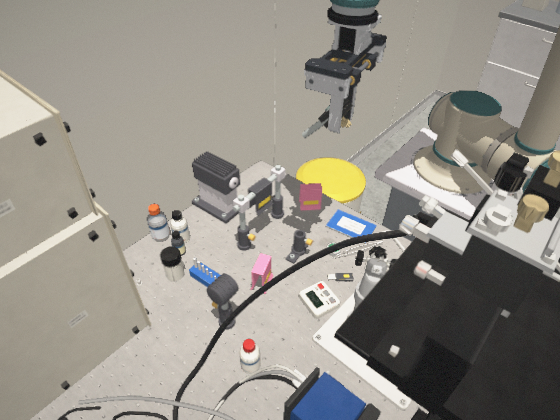

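View pics/top22.png

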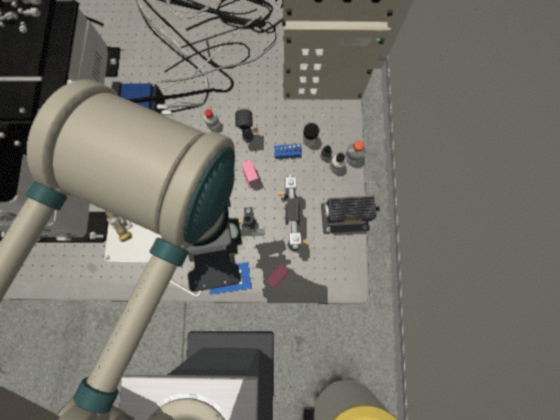

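```bash
python3 -m handwheel '0.4 0 0 0 0; 0.4 0 0 0 0; 0.4 0 0 0 0; 0.4 0 0 0 0; 0.4 0 0 0 0; 0.4 0 0 0 0; 0.4 0 0 0 0; 0.4 0 0 0 0; 0.4 0 0 0 0; 0.4 0 0 0 0; 0.4 0 0 0 0; 0.4 0 0 0 0; 0.4 0 0 0 0; 0.4 0 0 0 0; 0.4 0 0 0 0' 45
python3 - <<'E'
from h import *
s=read_camera('scene')
a=cv2.imread('pics/scene22.png')
d=np.abs(a[110:190,280:360].astype(int)-s[110:190,280:360,::-1]).max(2);print('vs22',d.max(),(d>25).sum())
a0=cv2.imread('pics/scene0.png')
for n,(u0,v0,u1,v1) in dict(tissue=(325,207,378,240),hex=(188,260,225,290),level=(325,240,345,252)).items():
    d=np.abs(a0[v0:v1,u0:u1].astype(int)-a[v0:v1,u0:u1]).max(2);print(n,d.max(),(d>40).sum())
E
```

```text
clock: 24.85
tool_pos: [447.5, -112.0, 293.7]
orientation: [-2.935, 1.558, 1.965]
contact_force: [-0.5, -1.5, -1.6]
width: 0.488
vs22 8 0
tissue 22 0
hex 9 0
level 19 0
```

Nothing is moving, the bystander objects haven't shifted, and the block is still on the rod. I'm handing it in.

```bash
python3 -c "
from bench import *
print(finish_job())"
```

```text
the job is handed in; nothing more can be done
None
```

The job is handed in at about 25 s. The black beam block hangs on the cross rod, and the arm is holding the mirror still, tipped back to roughly 43°.

**Beam block:** I hung it over the rod and let it go. In the camera picture its middle is about 3 mm from the rod's middle, so it covers the beam.

**Mirror:** I gripped it across the sides of its mount and drew it straight up out of the holder. This interface can only turn the tool about its own axis. So I tipped the mirror by letting it pivot between the fingers, pushing the post first against the holder tube and then against the bare table.

**Last checks:**
- **Tilt:** three estimates gave about 41–44°, slightly under 45°; I left it there. There is almost no sideways roll.
- **Height:** the lower end of the post is about 248 mm above the table.
- **Stillness:** two pictures about 1.6 s apart show no movement. The previous pair differed in a few pixels just after the lift.
- **Bystanders:** the level, tissue booklet and hex key block look the same as in the first picture.

**What didn't go to plan:**
- **First push:** it gave only about 35° instead of the 44° I had worked out, because the mount slid about 10 mm forward in the fingers. I added the second push to correct the angle.
- **Grip offset:** the mount is still held off centre, towards its back, but firmly. The fingers are on its side edges, well clear of the glass.
- **Forces:** the largest contact force I read was about 12 N.

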